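# Refit the battery pack and back cover of a portable radio

### The arm

A 6-joint arm with a two-finger parallel gripper is mounted at the origin on the work surface. World frame = base frame: x ahead of the robot, y to its left, z up, the work surface at z = 0. Lengths are in m, angles in rad, forces in N, time in s.
With the tool pointing down it reaches from about 0.25 to 0.725 m from the base axis. Payload 4 kg.
Tool frame: the origin (TCP) lies at the very end of the fingers, on their centre line; the grasp point (between the pads) lies 19 mm behind it; x points along the fingers, z is the direction in which the jaws open and shut, and the axes are right-handed (so a half turn about x gives the same grasp; the last joint's range is limited). The gripper opens to 85 mm and grips with 20 to 120 N. Pads are 22 mm wide; open, the fingers measure 114 mm over their backs; the gripper's body (76 mm by 85 mm) begins 54 mm behind the grasp point. The pads swing forward as they close: fully open they stand 13 mm farther back than shut.
Start: joints at [-1.167, 0.241, 0.005, 1.335, 0, 1.571], TCP at [0.196, -0.46, 0.231] pointing down, gripper open.
Joint ranges: [-2.72, 2.72], [-1.05, 1.87], [-1.09, 1.28], [-1.99, 2.15], [-1.42, 1.44], [-3.14, 3.14]. Speed limits (rad/s): [2.79, 2.79, 3.14, 3.14, 3.14, 3.14].

### API

Orientations are given as [roll, pitch, yaw] about the fixed x, y, z axes, in that order (R = Rz(yaw) Ry(pitch) Rx(roll)).
In Python, from cell import * gives the robot as it stands. The module is installed in compiled form; this text tells all that it offers.
- The arm moves only by the shell command python3 -m jog 'ROWS' [FORCE]. ROWS is JSON, a list of rows, each a list of 3 entries, a list of its own where there are three numbers: the turn, a rotation vector about the world's x, y, z as a fraction of full scale, then the shift along the world's x, y, z as a fraction of full scale, then the opening in per cent of the stroke, from 0 (shut) to 100 (fully open). In form: [[[wx, wy, wz], [tx, ty, tz], jaw], ...]. A call has 1 to 5 rows; each row is the pose to reach, as a shift and turn from the pose commanded when the call began; what a row does not reach only later rows make up. Full scale, the value 1, is 0.4 m for a shift and 60 degrees for a turn. A row lasts 1/10 s, in which the tool goes at most 50 mm and 8.59 degrees, less where a joint would pass 70% of its speed; a pose out of reach is approached as far as the arm can. A call with a number of a shift or a turn outside -1 to 1 is refused whole. A call with a gripper value outside its range is refused whole. The fingers move at their own pace and stop on an object; FORCE is the grip in N (left out, the last holds). Time passes only in rows, so rows that repeat a pose let the fingers close. It gives the time, the measured TCP pose, the force and the opening at its end, in the units of the state.
- read_state(): the state, without advancing time (a new reading comes with each control period).
- snapshot(name): name is "side" or "top"; returns the picture (400x640x3 uint8, red, green, blue); there is no depth.
- camera_info(name): a dict with "fx", "fy", "cx", "cy" (pixels), "T" (4x4, takes a point from camera to world coordinates). Camera axes: x right, y up, looking along -z (the intrinsics and any distortion apply to the point x, -y, -z); pixel columns grow to the right and rows downward; lengths in m; the calibration is good to about 2 mm. A picture is of the moment at which its call begins. camera_info takes no time and is no camera call.
- sign_off(): hands the job in, once; it reports no verdict.
The state is a dict: "time_s": time; "joint_pos": joint angles; "joint_velocities": joint speeds; "joint_efforts": joint torques, N m; "tcp_pos": TCP position; "orientation": TCP orientation; "wrist_force": force on the tool from outside, world axes, zero at the start; "wrist_torque": the same for the moment, N m; "width": finger opening in m.
Only numpy, scipy, OpenCV 4.12 (cv2) and the standard library are available. Lean on these libraries where they do the work, as an engineer would, in place of code of your own. Each camera call takes 0.05 s, during which the arm holds its last target.

### The job

Get the portable radio ready for the sale: lay the battery pack in the open bay in its back, then hook the front lip of the battery cover under the bar at the end of the bay nearest you, and swing the other end of the cover down until it snaps under the spring latch and lies flat. Set the parts down without dropping them, and leave the other things on the table where they stand.

Things in the scene. Friction and masses are not known exactly. Their poses are not given: they have to be found in the camera images.
- radio: Grey portable radio lying on its face, back up, fixed: 200 (x) x 260 (y) x 84 mm tall. Origin: centre of its underside, on the table. +x points away from the robot within 0.35 rad (carry handle on that side), z up. 'Radio frame' below means mm from this origin. The back holds an open battery bay in a recess, the bar and slot at the near (-x) end and a spring latch at the far end.
- bay (a point): Centre of the battery bay's floor, radio frame (0, 0, 20); axes as the radio. The bay is open at the top: x -62..62, y -40..40, floor at z 20. The bay is only 80 mm wide, so open the fingers only part way to let go inside it.
- seat (a point): Centre of the cover's seat, radio frame (0, 0, 72): a recess around the bay mouth, x -73..73, y -48..48, ledge at z 72, rim beside it at z 84. Closed, the cover's underside lies on this ledge, its plate centred within 3 mm of this point, plate top at z 80, lip under the bar.
- slot (a point): Middle of the slot's mouth, radio frame (-73, 0, 73.5): the lip goes in here towards the radio's -x. The bar over it spans x -86..-73, y -48..48, underside z 77.5, top z 84. Under it is a pocket, x -86..-66, 80 mm wide, down to z 58, so the lip can enter sloping down with the cover's other end raised about 25 degrees; a 4 mm wall (top z 72) parts pocket and bay.
- latch (a joint): Grey spring latch, 26 mm wide, mid far end of the recess; slides along radio x: 0 = fully out, up to 0.009 m pushed back. Nose tip at radio x 64, z 82.5, 60-degree ramp above it (to x 70, z 93), undercut below. The cover's far edge pressed down the ramp drives it back about 3 mm, then it snaps out over the cover; this takes about 4 to 12 N, pressing near the cover's far end.
- cover_grip (a point): Centre of the grey grip rib on the loose black battery cover (about 0.12 kg), 18 mm above the cover's underside, over the plate's middle. Rib 44 mm long along cover x, 10 mm thick, top 28 mm above the underside. Plate 140 (x) x 90 (y) x 8 mm. Cover x points from lip to latch end, z up. Starts flat on the table, rib up, left or right of the radio (pack on the other side).
- cover_lip (a point): Middle of the lip's tip: 82 mm to -x of the cover's middle, 1.5 mm above its underside; axes of the cover. The lip sticks out 12 mm from the plate's -x end, is 70 mm wide and 3 mm thick, flush with the underside. It goes towards the robot, under the bar.
- cover_tail (a point): Middle of the top edge of the cover's latch end: 70 mm to +x of its middle, on the plate's top face, 8 mm above the underside. Three thin grey ridges 40 to 56 mm from the middle mark the pressing place.
- cover: The battery cover; origin at the centre of the plate's underside, axes as for its rib.
- pack_grip (a point): Centre of the grip rib on the loose white battery pack (about 0.35 kg), 36 mm above its underside. Rib 44 mm long along pack x, 12 mm thick, from 26 to 46 mm above the underside. Body 104 (x) x 64 (y) x 26 mm, either way round. Starts flat on the table, rib up. In the bay it lies lengthwise along radio x with 10 mm to spare at each end, 8 mm at each side.
- pack: The battery pack; origin at the centre of its underside, axes as for its rib.
- tumbler: Bystander, leave alone: clear glass tumbler, 72 mm across, 105 mm tall, upright; origin at the centre of its underside.
- tankard: Bystander, leave alone: plain grey metal mug, 80 mm across, 100 mm tall, with a side handle; origin at the centre of its underside.
- goblet: Bystander, leave alone: plain grey metal goblet, 72 mm across, 130 mm tall; origin at the centre of its underside.
- ginger_jar: Bystander, leave alone: blue ceramic lidded jar, 92 mm across, 127 mm tall; origin at the centre of its underside.
- pepper_mill: Bystander, leave alone: turned wooden pepper mill, 52 mm across, 131 mm tall; origin at the centre of its underside.
Things that resemble listed ones, but are neither listed nor needed, are in the scene too. Of the things shaped like the pack, the white one is meant.

How it is judged:
By the outcome, as a careful person would: the job done as asked, in the order asked, and still so for the second after the job is handed in, with the robot touching nothing.
It also fails if it takes over 58 s, if anything falls off the work surface, if the arm or the gripper's body presses on something with over 40 N, if the wrist force passes 120 N, or if a joint passes its speed limit or range.

## Working session

There is one attempt and no reset: what is moved stays moved. The work goes in short steps, Python scripts to look and compute and a shell command to move; the robot and the scene stay as the last step left them, time stands still between calls to the robot, and variables do not carry over. Pictures are saved under pics/ and viewed, and the job is handed in when it is done.

```bash
mkdir -p pics; python3 - <<'E'
from cell import *
import cv2,json
for n in ("top","side"):
    i=camera_info(n); print(n,i)
    im=snapshot(n); cv2.imwrite(f"pics/{n}0.png",im[:,:,::-1])
print(read_state())
E
```

```text
top {'fx': 464.5094127935883, 'fy': 464.5094127935883, 'cx': 316.3364982533266, 'cy': 194.4747773445864, 'T': array([[-2.89240724e-02,  9.86219161e-01, -1.62896179e-01,
         2.90445391e-01],
       [-9.99573509e-01, -2.91933507e-02,  7.40929993e-04,
        -2.62861660e-02],
       [-4.02476593e-03,  1.62848136e-01,  9.86642937e-01,
         1.42138375e+00],
       [ 0.00000000e+00,  0.00000000e+00,  0.00000000e+00,
         1.00000000e+00]])}
side {'fx': 430.88239621009654, 'fy': 430.88239621009654, 'cx': 323.49890336175093, 'cy': 204.83597834803086, 'T': array([[-0.70192881,  0.33378054, -0.62919512, -0.37989073],
       [-0.71216859, -0.34202557,  0.61305335,  0.85119838],
       [-0.01057554,  0.87841281,  0.47778561,  0.7580984 ],
       [ 0.        ,  0.        ,  0.        ,  1.        ]])}
{'time_s': 0.1, 'joint_pos': array([-1.16696361e+00,  2.41369228e-01,  3.84741105e-03,  1.33519961e+00,
       -2.89620527e-06,  1.57082470e+00]), 'joint_velocities': array([ 8.58787630e-04, -1.55776181e-03,  2.44319757e-03, -4.86234123e-05,
       -4.06663591e-04,  2.31032821e-05]), 'joint_efforts': array([-1.77532570e-05, -3.73138082e+01,  2.53009737e+01,  1.08779641e-02,
       -7.80942355e-05, -1.13442960e-05]), 'tcp_pos': array([ 0.19624742, -0.45925562,  0.2304818 ]), 'orientation': array([-3.14005983,  1.56887123,  1.97613348]), 'wrist_force': array([-0.51851812,  0.93777733, -0.3776848 ]), 'wrist_torque': array([0.0611695 , 0.0066346 , 0.02948044]), 'width': 0.08577775015025908}
```

View pics/top0.png

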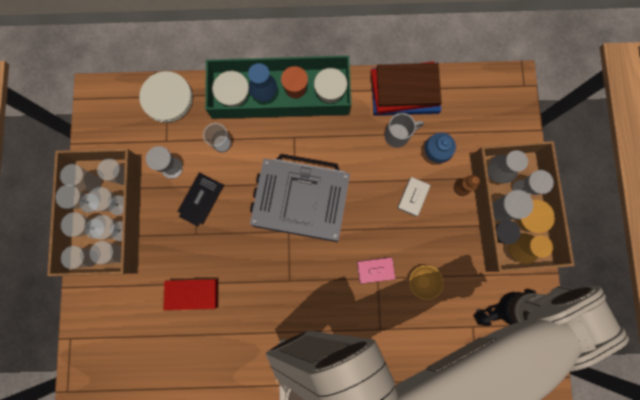

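View pics/side0.png

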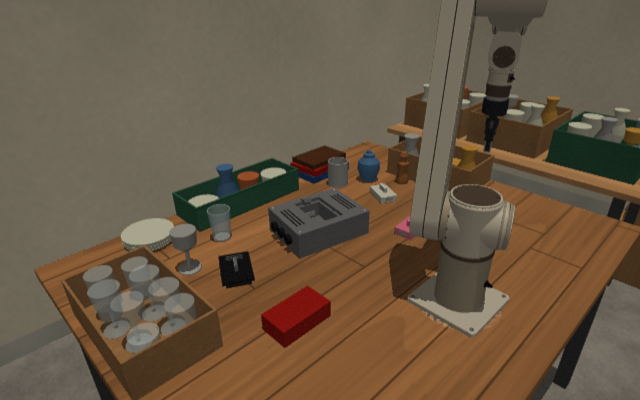

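Top view: the radio is at (300,198). The black cover is at (201,199), and the white pack is at (415,197). The pink block at (376,270) has the same shape as the pack, so it is a decoy. I'll confirm with enlarged crops.

```bash
python3 - <<'E'
import cv2,numpy as np
im=cv2.imread("pics/top0.png")
def crop(a,c0,c1,r0,r1,s): return cv2.resize(a[r0:r1,c0:c1],None,fx=s,fy=s,interpolation=cv2.INTER_CUBIC)
cv2.imwrite("pics/c_radio.png",crop(im,240,360,150,250,6))
a=crop(im,170,235,165,235,8);b=crop(im,385,435,165,235,5)
cv2.imwrite("pics/c_cover.png",a); cv2.imwrite("pics/c_pack.png",crop(im,390,440,170,220,8))
s=cv2.imread("pics/side0.png")
cv2.imwrite("pics/c_s.png",crop(s,210,370,180,300,5))
E
```

```text
(no output)
```

View pics/c_radio.png

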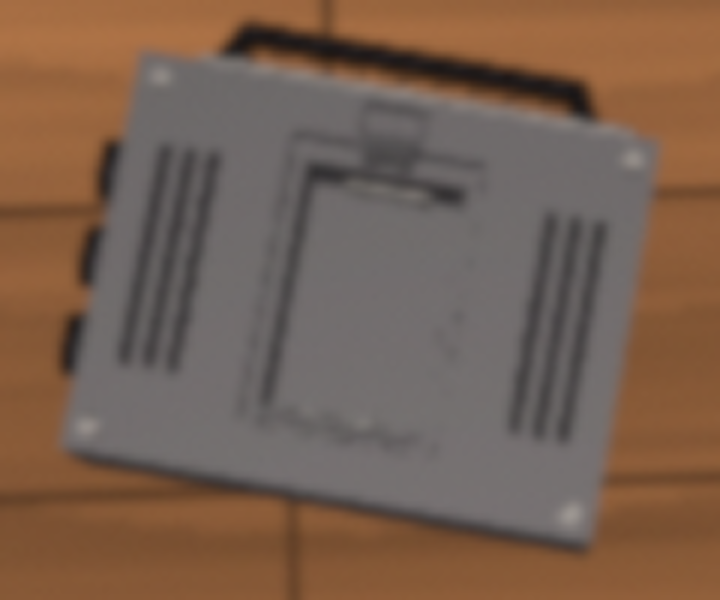

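View pics/c_cover.png

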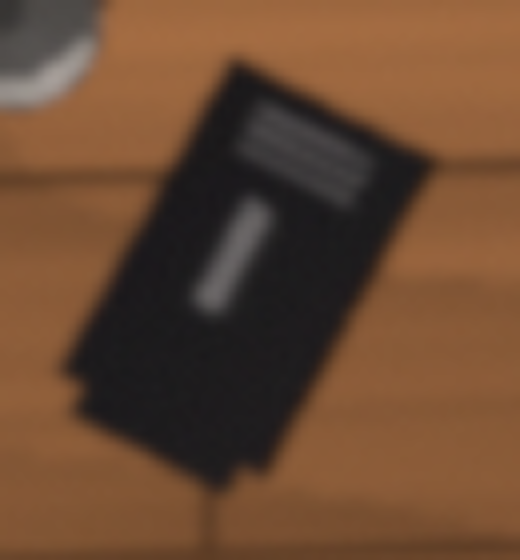

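View pics/c_pack.png

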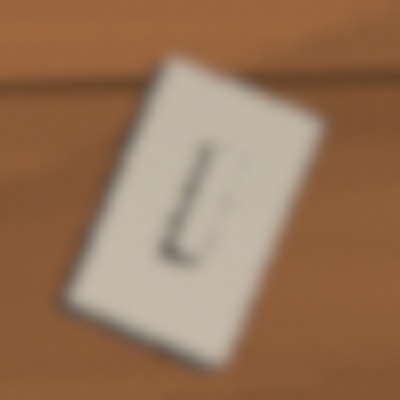

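View pics/c_s.png

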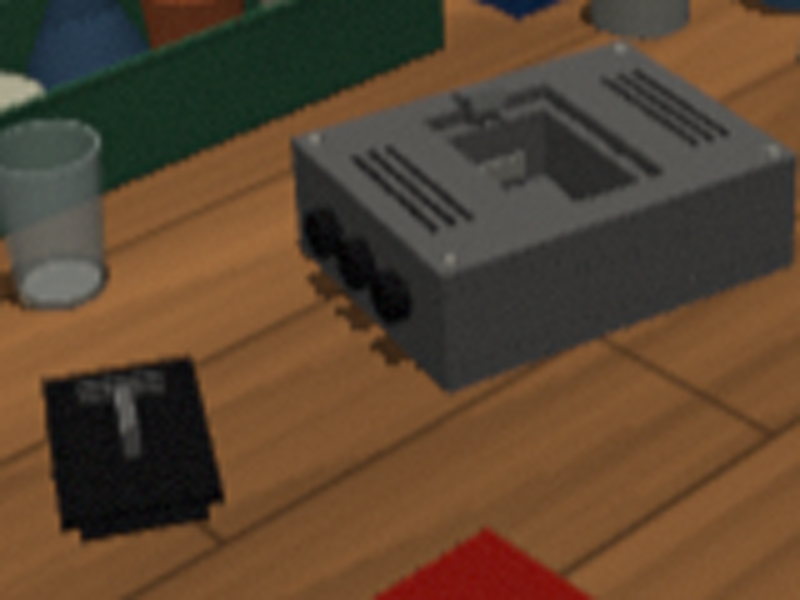

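The white pack at (415,197) has a rib and is the one meant; the pink block is a decoy. The cover's lip end points toward the robot at about (192,222), and its ridges are at about (208,183). Next I'll work out the poses.

```bash
cat > h.py <<'E'
import numpy as np, cv2
from scipy.optimize import least_squares
from cell import camera_info
CI={n:camera_info(n) for n in("top","side")}
def proj(n,P):
    i=CI[n];T=np.array(i["T"]);P=np.atleast_2d(P)
    c=(P-T[:3,3])@T[:3,:3]
    x,y,z=c[:,0],-c[:,1],-c[:,2]
    return np.c_[i["fx"]*x/z+i["cx"],i["fy"]*y/z+i["cy"]]
def back(n,uv,z):
    i=CI[n];T=np.array(i["T"]);u,v=uv
    d=T[:3,:3]@np.array([(u-i["cx"])/i["fx"],-(v-i["cy"])/i["fy"],-1.])
    return T[:3,3]+d*(z-T[2,3])/d[2]
def tf(p,L):
    x,y,a=p[:3];z=p[3] if len(p)>3 else 0
    L=np.atleast_2d(L);c,s=np.cos(a),np.sin(a)
    return np.c_[x+c*L[:,0]-s*L[:,1],y+s*L[:,0]+c*L[:,1],z+L[:,2]]
def fit(obs,p0):
    # obs: list of (cam,localpt,px)
    def f(p): return np.concatenate([(proj(c,tf(p,L))[0]-px) for c,L,px in obs])
    r=least_squares(f,p0,loss='soft_l1'); return r.x,f(r.x).reshape(-1,2)
E
cat > m1.py <<'E'
from h import *
def cr(s,c0,r0,pts): return [((a+.5)/s-.5+c0,(b+.5)/s-.5+r0) for a,b in pts]
# radio top corners: order far-left(+x,+y), far-right, near-right, near-left
R=[(.1,.13,.084),(.1,-.13,.084),(-.1,-.13,.084),(-.1,.13,.084)]
px=cr(6,240,150,[(140,55),(658,142),(592,540),(65,448)])
sx=cr(5,210,180,[(295,143),(622,45),(797,155),(445,275)])
for nm,o in (("top",[("top",l,q) for l,q in zip(R,px)]),("both",[("top",l,q) for l,q in zip(R,px)]+[("side",l,q) for l,q in zip(R,sx)])):
    p,e=fit(o,[.4,0,0]);print("radio",nm,p.round(4),np.abs(e).max().round(2),e.mean(0).round(2))
C=[(.07,.045,.008),(.07,-.045,.008),(-.07,-.045,.008),(-.07,.045,.008),(-.082,.035,.003),(-.082,-.035,.003),(.022,0,.028),(-.022,0,.028)]
px=cr(8,170,165,[(237,62),(435,160),(262,470),(65,375),(78,410),(222,490),(258,200),(207,305)])
sx=cr(5,210,180,[(45,380),(190,360),(222,500),(65,530)])
for o in ([("top",l,q) for l,q in zip(C,px)],[("top",l,q) for l,q in zip(C,px)]+[("side",l,q) for l,q in zip(C,sx)]):
    p,e=fit(o,[.4,.25,0]);print("cover",p.round(4),e.round(2).tolist())
K=[(.052,.032,.026),(.052,-.032,.026),(-.052,-.032,.026),(-.052,.032,.026)]
px=cr(8,390,170,[(172,57),(325,122),(230,360),(70,297)])
p,e=fit([("top",l,q) for l,q in zip(K,px)],[.4,-.25,0]);print("pack",p.round(4),e.round(2).tolist())
print(tf(p,(0,0,.036)))
for nm,uv,h in (("tumbler",(216,130),.105),("goblet",(159,158),.13),("tank",(402,124),.1),("jar",(441,140),.127),("mill",(472,181),.131),("amber",(427,272),.1)): print(nm,back("top",uv,h).round(3))
E
python3 m1.py
```

```text
radio top [ 0.5007  0.0203 -0.2001] 0.67 [-0.02 -0.02]
radio both [ 0.5     0.0196 -0.2008] 1.14 [-0.08  0.03]
cover [ 0.5254  0.3295 -0.4959] [[-0.24, -1.22], [0.39, -0.69], [0.08, 0.8], [-0.92, -0.48], [-1.16, 0.27], [0.73, 0.48], [0.71, 0.4], [0.05, 0.03]]
cover [ 0.5244  0.3295 -0.4989] [[-0.15, -0.92], [0.43, -0.31], [-0.0, 1.12], [-0.96, -0.23], [-1.21, 0.52], [0.64, 0.8], [0.73, 0.72], [0.03, 0.34], [-0.79, 0.11], [0.23, -0.85], [0.22, -1.33], [-1.3, -1.37]]
pack [ 0.5085 -0.3256 -0.4402] [[-0.04, -0.57], [0.34, -0.49], [-0.3, 0.81], [0.01, 0.29]]
[[ 0.50850324 -0.32557092  0.036     ]]
tumbler [0.709 0.262 0.105]
goblet [0.623 0.419 0.13 ]
tank [ 0.712 -0.286  0.1  ]
jar [ 0.652 -0.39   0.127]
mill [ 0.529 -0.468  0.131]
amber [ 0.279 -0.331  0.1  ]
```

```bash
cat > plan.py <<'E'
import numpy as np
from scipy.spatial.transform import Rotation as Ro
from cell import read_state
def cur():
    s=read_state(); return s,np.array(s["tcp_pos"]),Ro.from_euler("xyz",s["orientation"])
def Rtool(yaw,tilt=0.,half=False):
    """object frame yaw about z, then tilt: object's +x end raised by tilt. jaw along object y, fingers along object -z"""
    o=Ro.from_euler("z",yaw)*Ro.from_euler("y",-tilt)
    x=[0,0,-1];z=[0,1,0] if not half else [0,-1,0];y=np.cross(z,x)
    return o*Ro.from_matrix(np.array([x,y,z]).T)
def go(pos,yaw,tilt=0.):
    s,p,R=cur()
    c=[(Rtool(yaw,tilt,h)*R.inv()).as_rotvec() for h in(False,True)]
    w=min(c,key=np.linalg.norm)
    print("t",round(s["time_s"],2),"at",p.round(4),"turn",(w/np.radians(60)).round(4),"shift",((np.array(pos)-p)/.4).round(4),"deg",np.degrees(np.linalg.norm(w)).round(1),"F",np.round(s["wrist_force"],1),"w",round(s["width"],4))
E
python3 - <<'E'
from plan import *
s,p,R=cur();print(R.as_matrix().round(3),s["joint_pos"].round(3))
go([.5085,-.3256,.029],-.4402);go([.5085,-.3256,.12],-.4402)
E
```

```text
[[-0.001  0.92   0.393]
 [ 0.002  0.393 -0.92 ]
 [-1.    -0.    -0.002]] [-1.167  0.241  0.004  1.335 -0.     1.571]
t 0.1 at [ 0.1962 -0.4593  0.2305] turn [-0.0019  0.     -0.806 ] shift [ 0.7806  0.3341 -0.5037] deg 48.4 F [-0.5  0.9 -0.4] w 0.0858
t 0.1 at [ 0.1962 -0.4593  0.2305] turn [-0.0019  0.     -0.806 ] shift [ 0.7806  0.3341 -0.2762] deg 48.4 F [-0.5  0.9 -0.4] w 0.0858
```

```bash
python3 -m jog '[[[0,0,-0.13],[0.10,0.04,0],70],[[0,0,-0.26],[0.21,0.09,0],60],[[0,0,-0.39],[0.32,0.14,0],50],[[0,0,-0.52],[0.43,0.18,0],45],[[0,0,-0.65],[0.54,0.23,-0.05],45]]' 40; python3 -c "
from plan import *
go([.5085,-.3256,.1],-.4402)"
```

```text
time_s: 0.6
tcp_pos: [0.4071, -0.3717, 0.2162]
orientation: [1.086, 1.566, -0.762]
wrist_force: [1.6, -1.9, 0.7]
width: 0.0382
t 0.6 at [ 0.4071 -0.3717  0.2162] turn [ 0.0033  0.0029 -0.1551] shift [ 0.2536  0.1152 -0.2906] deg 9.3 F [ 1.6 -1.9  0.7] w 0.0382
```

```bash
python3 -m jog '[[[0,0,-0.1],[0.1,0.04,-0.1],45],[[0,0,-0.156],[0.2,0.09,-0.2],45],[[0,0,-0.156],[0.2406,0.1041,-0.276],45],[[0,0,-0.156],[0.2406,0.1041,-0.276],45]]'; python3 - <<'E'
from plan import *
import cv2
from cell import snapshot
for n in("top","side"): cv2.imwrite(f"pics/{n}1.png",snapshot(n)[:,:,::-1])
a=cv2.imread("pics/top1.png")[140:260,360:480];b=cv2.imread("pics/side1.png")[120:240,330:450]
cv2.imwrite("pics/m1.png",np.hstack([cv2.resize(a,(390,390),interpolation=2),cv2.resize(b,(390,390),interpolation=2)]))
go([.5085,-.3256,.029],-.4402)
E
```

```text
time_s: 1.0
tcp_pos: [0.4999, -0.3253, 0.0969]
orientation: [-1.796, 1.559, 2.486]
wrist_force: [-0.6, -0.5, -0.9]
width: 0.0383
t 1.1 at [ 0.4998 -0.3285  0.102 ] turn [-0.0024 -0.0042 -0.0064] shift [ 0.0218  0.0073 -0.1825] deg 0.5 F [-0.1 -0.5 -0.3] w 0.0384
```

View pics/m1.png

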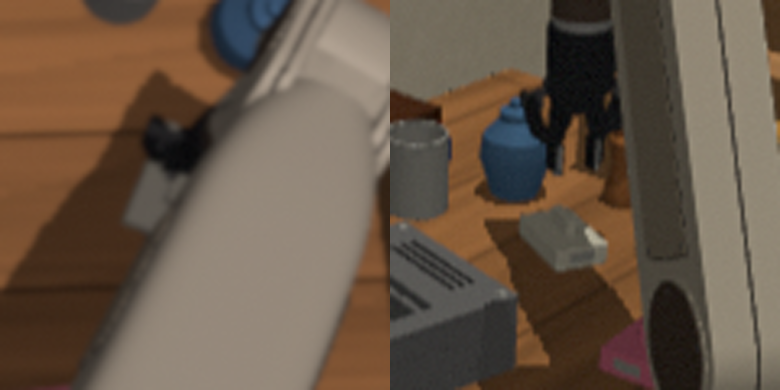

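The gripper is above the white pack, and the arm hides part of it in the top view. I'll let it settle, then descend.

```bash
python3 -m jog '[[[0,0,0],[0,0,0],45],[[0,0,0],[0,0,0],45]]'; python3 - <<'E'
from plan import *
go([.5085,-.3256,.029],-.4402)
E
```

```text
time_s: 1.3
tcp_pos: [0.5008, -0.3313, 0.1064]
orientation: [1.369, 1.567, -0.638]
wrist_force: [-0.4, 0.6, -0.7]
width: 0.0388
t 1.3 at [ 0.5008 -0.3313  0.1064] turn [ 0.002   0.0027 -0.0033] shift [ 0.0193  0.0144 -0.1935] deg 0.3 F [-0.4  0.6 -0.7] w 0.0388
```

```bash
python3 -m jog '[[[0,0,0],[0.02,0.014,-0.05],45],[[0,0,0],[0.02,0.014,-0.1],45],[[0,0,0],[0.02,0.014,-0.1],45],[[0,0,0],[0.02,0.014,-0.1],45]]'; python3 - <<'E'
from plan import *
go([.5085,-.3256,.029],-.4402)
E
```

```text
time_s: 1.7
tcp_pos: [0.5084, -0.3251, 0.0656]
orientation: [1.389, 1.57, -0.619]
wrist_force: [0.2, 0.4, 1.0]
width: 0.0386
t 1.7 at [ 0.5084 -0.3251  0.0656] turn [ 0.0007  0.001  -0.0036] shift [ 0.0002 -0.0012 -0.0914] deg 0.2 F [0.2 0.4 1. ] w 0.0386
```

```bash
python3 -m jog '[[[0,0,0],[0,0,-0.04],45],[[0,0,0],[0,0,-0.07],45],[[0,0,0],[0,0,-0.09],45],[[0,0,0],[0,0,-0.09],45]]'; python3 - <<'E'
from plan import *
import cv2
from cell import snapshot
b=snapshot("side")[120:240,330:450,::-1]
cv2.imwrite("pics/m2.png",cv2.resize(b,(600,600),interpolation=2))
go([.5085,-.3256,.029],-.4402)
E
```

```text
time_s: 2.1
tcp_pos: [0.5078, -0.324, 0.0273]
orientation: [-1.684, 1.569, 2.593]
wrist_force: [-0.6, 0.9, 0.4]
width: 0.0384
t 2.15 at [ 0.5083 -0.3242  0.0279] turn [-0.0005 -0.0008 -0.0046] shift [ 0.0006 -0.0035  0.0027] deg 0.3 F [ 0.3 -0.3 -0.3] w 0.0387
```

View pics/m2.png

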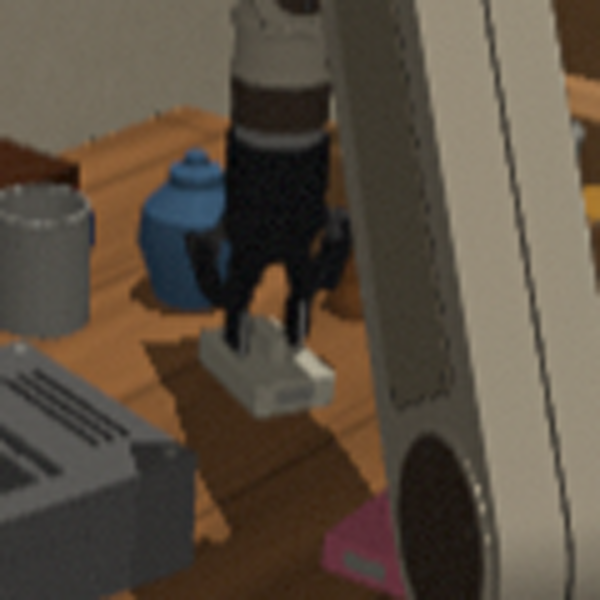

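The fingers straddle the rib at about crop (265,335). I'll close now, raised slightly because the pads swing forward.

```bash
python3 -m jog '[[[0,0,0],[0,0,0.006],30],[[0,0,0],[0,0,0.006],10],[[0,0,0],[0,0,0.006],0],[[0,0,0],[0,0,0.006],0],[[0,0,0],[0,0,0.006],0]]' 60; python3 -m jog '[[[0,0,0],[0,0,0],0],[[0,0,0],[0,0,0.02],0],[[0,0,0],[0,0,0.08],0],[[0,0,0],[0,0,0.12],0],[[0,0,0],[0,0,0.12],0]]'; python3 -c "
from plan import *
go([.5,.02,.15],-.2008)"
```

```text
time_s: 2.65
tcp_pos: [0.5095, -0.3249, 0.0319]
orientation: [1.357, 1.568, -0.649]
wrist_force: [0.3, -0.4, 5.1]
width: 0.0103
time_s: 3.15
tcp_pos: [0.5099, -0.3249, 0.0806]
orientation: [1.486, 1.567, -0.52]
wrist_force: [0.1, -0.3, -3.7]
width: 0.0104
t 3.15 at [ 0.5099 -0.3249  0.0806] turn [0.0013 0.0031 0.2236] shift [-0.0246  0.8623  0.1735] deg 13.4 F [ 0.1 -0.3 -3.7] w 0.0104
```

```bash
python3 -m jog '[[[0,0,0],[0,0,0.12],0],[[0,0,0],[0,0.05,0.24],0],[[0,0,0.05],[0,0.13,0.27],0],[[0,0,0.1],[0,0.22,0.27],0],[[0,0,0.15],[0,0.31,0.27],0]]'; python3 -m jog '[[[0,0,0.05],[0,0.1,0],0],[[0,0,0.07],[0,0.2,0],0],[[0,0,0.07],[0,0.3,0],0],[[0,0,0.07],[-0.02,0.4,0],0],[[0,0,0.07],[-0.02,0.48,0],0]]';python3 -c "
from plan import *
go([.5,.02,.15],-.2008)"
```

```text
time_s: 3.65
tcp_pos: [0.5081, -0.199, 0.1859]
orientation: [-2.006, 1.57, 2.43]
wrist_force: [0.4, 0.5, -3.8]
width: 0.0103
time_s: 4.15
tcp_pos: [0.4914, -0.062, 0.1851]
orientation: [-2.991, 1.537, 1.577]
wrist_force: [-0.3, -0.6, -2.9]
width: 0.0102
t 4.15 at [ 0.4914 -0.062   0.1851] turn [-0.0321  0.0007 -0.0533] shift [ 0.0214  0.2049 -0.0877] deg 3.7 F [-0.3 -0.6 -2.9] w 0.0102
```

```bash
python3 -m jog '[[[0,0,0],[0,0,0],0],[[0,0,0],[0,0,0],0],[[0,0,0],[0,0,0],0]]';python3 -c "
from plan import *
go([.5,.02,.15],-.2008)"
```

```text
time_s: 4.45
tcp_pos: [0.4939, -0.0649, 0.1864]
orientation: [-3.12, 1.539, 1.443]
wrist_force: [0.6, -0.5, -3.7]
width: 0.0102
t 4.45 at [ 0.4939 -0.0649  0.1864] turn [-0.0304  0.0047 -0.0493] shift [ 0.0152  0.2122 -0.091 ] deg 3.5 F [ 0.6 -0.5 -3.7] w 0.0102
```

```bash
python3 -m jog '[[[-0.03,0.005,-0.05],[0.015,0.07,0],0],[[-0.03,0.005,-0.05],[0.015,0.14,0],0],[[-0.03,0.005,-0.05],[0.015,0.212,0],0],[[-0.03,0.005,-0.05],[0.015,0.212,0],0],[[-0.03,0.005,-0.05],[0.015,0.212,0],0]]';python3 -c "
from plan import *
s=cur()[0];print(s['joint_pos'].round(2))
go([.5,.02,.15],-.2008)"
```

```text
time_s: 4.95
tcp_pos: [0.4895, -0.0528, 0.1866]
orientation: [-3.091, 1.53, 1.49]
wrist_force: [-0.3, 0.1, -3.2]
width: 0.0105
[-0.13  0.25 -0.1   1.22  0.04  3.14]
t 4.95 at [ 0.4895 -0.0528  0.1866] turn [-0.0384  0.0045 -0.0664] shift [ 0.0262  0.1819 -0.0916] deg 4.6 F [-0.3  0.1 -3.2] w 0.0105
```

Joint 6 has reached its limit. The pack may lie either way round, so I'll turn the tool half a turn the other way.

```bash
for i in 1 2 3 4; do python3 -m jog '[[[0,0,0.14],[0,0.03,0],0],[[0,0,0.28],[0,0.04,0],0],[[0,0,0.42],[0,0.045,0],0],[[0,0,0.56],[0,0.045,0],0],[[0,0,0.7],[0,0.045,0],0]]'|grep -v wrist;done;python3 -c "
from plan import *
s=cur()[0];print(s['joint_pos'].round(2))
go([.5,.02,.15],-.2008)"
```

```text
time_s: 5.45
tcp_pos: [0.4898, -0.0349, 0.1867]
orientation: [-3.098, 1.531, 2.222]
width: 0.0104
time_s: 5.95
tcp_pos: [0.4899, -0.0168, 0.1867]
orientation: [-3.095, 1.531, 2.958]
width: 0.01
time_s: 6.45
tcp_pos: [0.4899, 0.0012, 0.1867]
orientation: [-3.091, 1.531, -2.588]
width: 0.0099
time_s: 6.95
tcp_pos: [0.4898, 0.0193, 0.1867]
orientation: [-3.09, 1.531, -1.853]
width: 0.0104
[ 0.06  0.26 -0.09  1.23 -0.04  0.4 ]
t 6.95 at [0.4898 0.0193 0.1867] turn [ 0.0375 -0.0082  0.1278] shift [ 0.0255  0.0018 -0.0917] deg 8.0 F [-0.3 -1.3 -2.9] w 0.0104
```

```bash
python3 -m jog '[[[0.037,-0.008,0.127],[0.025,0.002,-0.02],0],[[0.037,-0.008,0.127],[0.025,0.002,-0.05],0],[[0.037,-0.008,0.127],[0.025,0.002,-0.09],0],[[0.037,-0.008,0.127],[0.025,0.002,-0.09],0],[[0.037,-0.008,0.127],[0.025,0.002,-0.09],0]]'
python3 - <<'E'
from plan import *
import cv2
from cell import snapshot
t=snapshot("top")[140:260,230:370,::-1]
b=snapshot("side")[130:260,240:390,::-1]
cv2.imwrite("pics/m3.png",np.hstack([cv2.resize(t,(400,390),interpolation=2),cv2.resize(b,(400,390),interpolation=2)]))
go([.5,.0198,.06],-.2008)
E
```

```text
time_s: 7.45
tcp_pos: [0.499, 0.0198, 0.1501]
orientation: [2.186, 1.568, -2.736]
wrist_force: [-0.4, -0.5, -3.6]
width: 0.0102
t 7.55 at [0.5    0.0199 0.1512] turn [0.0008 0.0001 0.0078] shift [-1.000e-04 -2.000e-04 -2.279e-01] deg 0.5 F [ 0.7  0.9 -2.6] w 0.0104
```

View pics/m3.png

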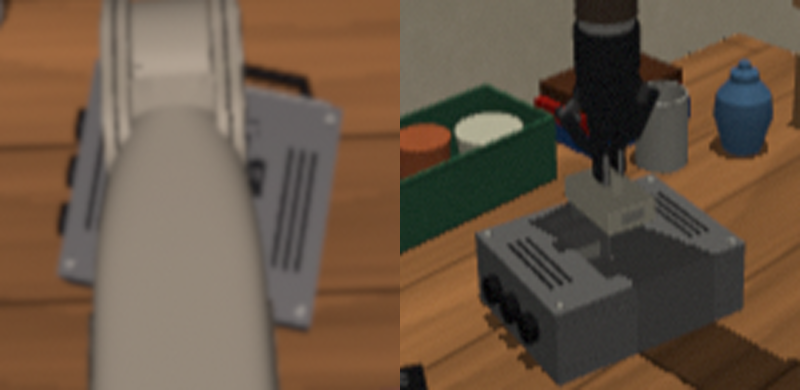

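The pack hangs over the bay at about side crop (610,205). I'll lower it while watching the forces.

```bash
python3 -m jog '[[[0,0,0.008],[0,0,-0.04],0],[[0,0,0.008],[0,0,-0.08],0],[[0,0,0.008],[0,0,-0.11],0],[[0,0,0.008],[0,0,-0.14],0],[[0,0,0.008],[0,0,-0.16],0]]'
python3 -m jog '[[[0,0,0],[0,0,-0.01],0],[[0,0,0],[0,0,-0.025],0],[[0,0,0],[0,0,-0.04],0],[[0,0,0],[0,0,-0.055],0],[[0,0,0],[0,0,-0.055],0]]'
python3 - <<'E'
from plan import *
import cv2
from cell import snapshot
b=snapshot("side")[130:260,240:390,::-1]
cv2.imwrite("pics/m4.png",cv2.resize(b,(690,598),interpolation=2))
go([.5,.0198,.05],-.2008)
E
```

```text
time_s: 8.05
tcp_pos: [0.4996, 0.0198, 0.0859]
orientation: [2.438, 1.57, -2.474]
wrist_force: [0.1, -0.3, -3.8]
width: 0.0098
time_s: 8.55
tcp_pos: [0.499, 0.0197, 0.0637]
orientation: [2.081, 1.568, -2.832]
wrist_force: [0.2, -0.4, -3.5]
width: 0.0104
t 8.6 at [0.4993 0.0197 0.0642] turn [ 0.0007 -0.0016 -0.0009] shift [ 0.0017  0.0002 -0.0355] deg 0.1 F [ 0.4  0.6 -3.7] w 0.0103
```

View pics/m4.png

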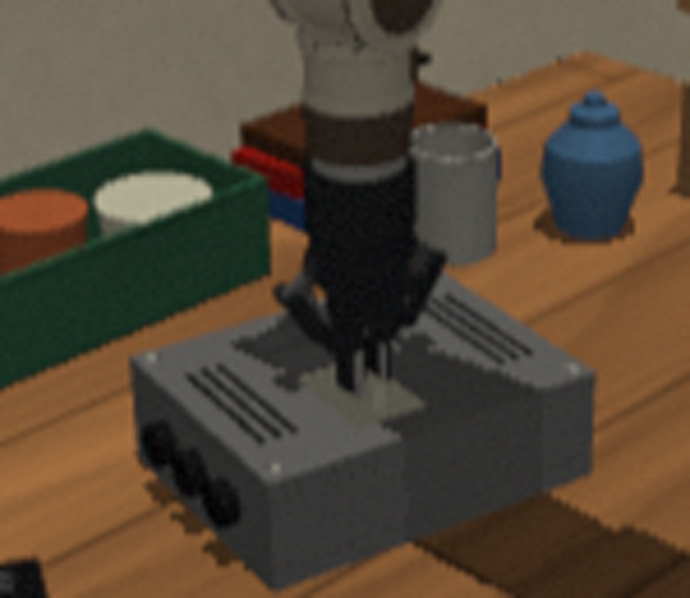

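The pack is sinking into the bay with no contact. I'll ease it down to the floor.

```bash
python3 -m jog '[[[0,0,0],[0,0,-0.01],0],[[0,0,0],[0,0,-0.02],0],[[0,0,0],[0,0,-0.027],0],[[0,0,0],[0,0,-0.027],0]]'
for i in 1 2; do python3 -m jog '[[[0,0,0],[0,0,-0.003],0],[[0,0,0],[0,0,-0.005],0]]';done
```

```text
time_s: 9.0
tcp_pos: [0.4993, 0.0197, 0.0533]
orientation: [2.186, 1.569, -2.726]
wrist_force: [-0.8, -0.1, -4.8]
width: 0.0103
time_s: 9.2
tcp_pos: [0.4999, 0.0197, 0.0519]
orientation: [2.932, 1.57, -1.981]
wrist_force: [-0.2, -2.0, 0.2]
width: 0.0105
time_s: 9.4
tcp_pos: [0.4999, 0.0197, 0.0518]
orientation: [-2.464, 1.57, -1.093]
wrist_force: [-6.5, -0.7, 17.2]
width: 0.0104
```

```bash
python3 -m jog '[[[0,0,0],[0,0,0.005],0],[[0,0,0],[0,0,0.005],0],[[0,0,0],[0,0,0.005],30],[[0,0,0],[0,0,0.005],35],[[0,0,0],[0,0,0.005],35]]'
python3 -m jog '[[[0,0,0],[0,0,0.02],35],[[0,0,0],[0,0,0.08],35],[[0,0,0],[0,0,0.18],35],[[0,0,0],[0,0,0.28],35],[[0,0,0],[0,0.05,0.35],35]]'
python3 -c "
from plan import *
s=cur()[0];print(s['joint_pos'].round(2))
go([.5244,.3295,.15],-.4989)"
```

```text
time_s: 9.9
tcp_pos: [0.5001, 0.0198, 0.052]
orientation: [-2.897, 1.57, -1.526]
wrist_force: [-0.4, -0.5, -0.0]
width: 0.0298
time_s: 10.4
tcp_pos: [0.5008, 0.0386, 0.1954]
orientation: [-1.705, 1.567, -0.337]
wrist_force: [0.7, -0.2, -0.3]
width: 0.0298
[ 0.08  0.26 -0.06  1.24 -0.    0.28]
t 10.4 at [0.5008 0.0386 0.1954] turn [ 0.0016  0.003  -0.2826] shift [ 0.0591  0.7274 -0.1134] deg 17.0 F [ 0.7 -0.2 -0.3] w 0.0298
```

```bash
python3 -m jog '[[[0,0,-0.06],[0.012,0.08,0],45],[[0,0,-0.12],[0.024,0.18,0],45],[[0,0,-0.18],[0.036,0.28,0],45],[[0,0,-0.24],[0.048,0.38,0],45],[[0,0,-0.28],[0.059,0.48,0],45]]'
python3 -m jog '[[[0,0,0],[0,0.1,0],45],[[0,0,0],[0,0.18,0],45],[[0,0,0],[0,0.25,-0.05],45],[[0,0,0],[0,0.25,-0.11],45],[[0,0,0],[0,0.25,-0.11],45]]'
python3 - <<'E'
from plan import *
import cv2
from cell import snapshot
for n in("top","side"): cv2.imwrite(f"pics/{n}5.png",snapshot(n)[:,:,::-1])
a=cv2.imread("pics/top5.png")[140:260,150:370];b=cv2.imread("pics/side5.png")[150:310,170:390]
cv2.imwrite("pics/m5.png",np.hstack([cv2.resize(a,None,fx=3.6/2,fy=3.6/2,interpolation=2),cv2.resize(b,(396,216),interpolation=2)]))
cv2.imwrite("pics/m5a.png",cv2.resize(a,None,fx=3.6,fy=3.6,interpolation=2))
cv2.imwrite("pics/m5b.png",cv2.resize(b,None,fx=3.6,fy=3.6,interpolation=2))
s=cur()[0];print(s['joint_pos'].round(2))
go([.5244,.3295,.015],-.4989)
E
```

```text
time_s: 10.9
tcp_pos: [0.5235, 0.2333, 0.1927]
orientation: [-1.789, 1.571, -0.713]
wrist_force: [0.1, -0.2, 0.4]
width: 0.0385
time_s: 11.4
tcp_pos: [0.5209, 0.3314, 0.1444]
orientation: [2.64, 1.563, -2.563]
wrist_force: [-0.2, -0.0, -0.5]
width: 0.0384
[ 0.56  0.52  0.2   1.25 -0.    1.06]
t 11.5 at [0.523  0.3314 0.148 ] turn [ 0.0012 -0.0018 -0.0055] shift [ 0.0035 -0.0047 -0.3325] deg 0.4 F [-0.9 -0.5 -0.5] w 0.0386
```

View pics/m5a.png

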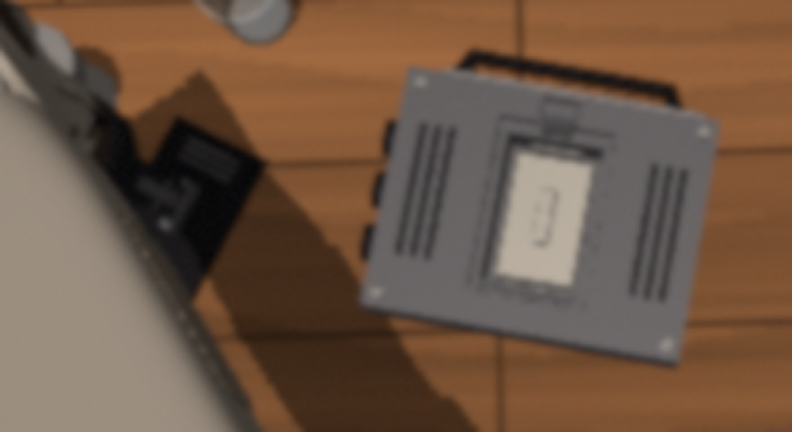

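View pics/m5b.png

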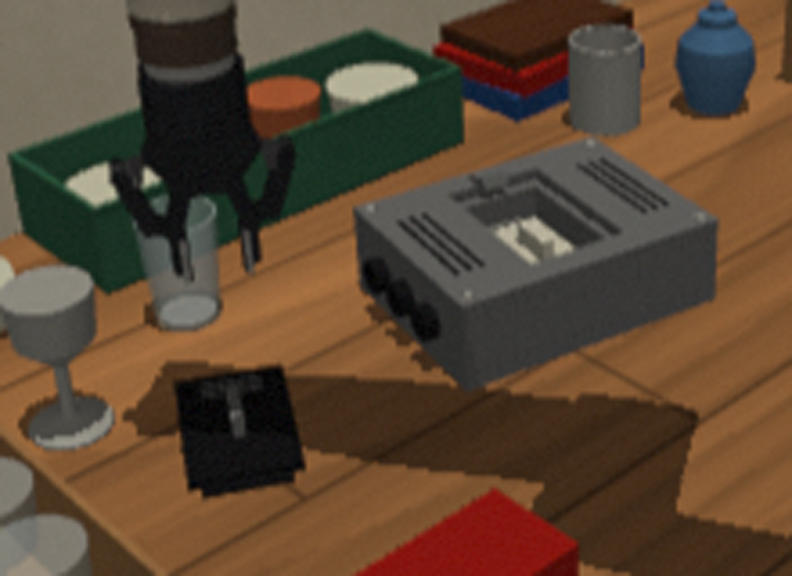

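The pack lies centred in the bay, at about top crop (548,220). The fingers are above the cover. Descending now.

```bash
python3 -m jog '[[[0,0,0],[0.003,-0.005,-0.07],45],[[0,0,0],[0.003,-0.005,-0.15],45],[[0,0,0],[0.003,-0.005,-0.23],45],[[0,0,0],[0.003,-0.005,-0.28],45],[[0,0,0],[0.003,-0.005,-0.28],45]]'
python3 -c "
from plan import *
go([.5244,.3295,.0125],-.4989)"
```

```text
time_s: 12.0
tcp_pos: [0.5235, 0.328, 0.0343]
orientation: [2.619, 1.566, -2.588]
wrist_force: [-0.4, 0.2, -0.0]
width: 0.0381
t 12.0 at [0.5235 0.328  0.0343] turn [ 0.0026 -0.0043 -0.0041] shift [ 0.0023  0.0039 -0.0546] deg 0.4 F [-0.4  0.2 -0. ] w 0.0381
```

```bash
python3 -m jog '[[[0,0,0],[0.003,0.002,-0.02],40],[[0,0,0],[0.003,0.002,-0.04],40],[[0,0,0],[0.003,0.002,-0.05],40],[[0,0,0],[0.003,0.002,-0.05],40]]'
python3 - <<'E'
from plan import *
import cv2
from cell import snapshot
b=snapshot("side")[170:310,170:310,::-1]
cv2.imwrite("pics/m6.png",cv2.resize(b,(590,590),interpolation=2))
go([.5244,.3295,.0125],-.4989)
E
```

```text
time_s: 12.4
tcp_pos: [0.5257, 0.3305, 0.0159]
orientation: [2.586, 1.57, -2.619]
wrist_force: [-0.4, -1.0, -0.7]
width: 0.0341
t 12.45 at [0.5258 0.3306 0.0161] turn [ 0.0004 -0.0007 -0.0055] shift [-0.0035 -0.0027 -0.0089] deg 0.3 F [0.1 0.8 1.1] w 0.0338
```

View pics/m6.png

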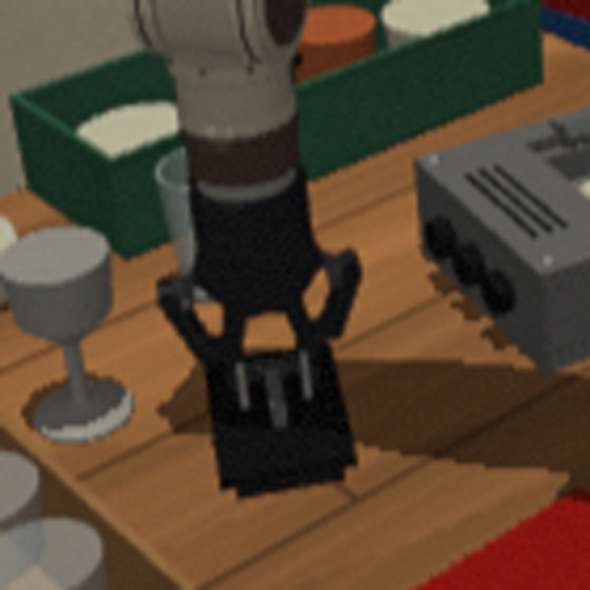

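```bash
python3 -m jog '[[[0,0,0],[-0.003,-0.002,-0.008],40],[[0,0,0],[-0.003,-0.002,-0.008],15],[[0,0,0],[-0.003,-0.002,-0.008],0],[[0,0,0],[-0.003,-0.002,-0.008],0],[[0,0,0],[-0.003,-0.002,-0.008],0]]' 80
python3 -m jog '[[[0,0,0],[0,0,0],0],[[0,0,0],[0,0,0],0]]'
python3 - <<'E'
from plan import *
import cv2
from cell import snapshot
go([.5244,.3295,.0125],-.4989)
E
```

```text
time_s: 12.95
tcp_pos: [0.5246, 0.3299, 0.0129]
orientation: [2.414, 1.57, -2.791]
wrist_force: [-1.4, 0.1, 1.5]
width: 0.0077
time_s: 13.15
tcp_pos: [0.5246, 0.3299, 0.0129]
orientation: [2.369, 1.57, -2.836]
wrist_force: [-1.3, -0.9, 3.1]
width: 0.0078
t 13.15 at [0.5246 0.3299 0.0129] turn [ 0.0002 -0.0006 -0.0056] shift [-0.0005 -0.0009 -0.0011] deg 0.3 F [-1.3 -0.9  3.1] w 0.0078
```

```bash
cat > edge.py <<'E'
from h import *
from scipy.ndimage import map_coordinates, gaussian_filter
def edgefit(imgs,segs,p0,rad=2.5,it=6,loss="soft_l1"):
    """imgs {cam:gray}; segs list of (cam,A,B)"""
    p=np.array(p0,float)
    for k in range(it):
        obs=[]
        for c,A,B in segs:
            t=np.linspace(.08,.92,25)[:,None]
            L=np.array(A)*(1-t)+np.array(B)*t
            uv=proj(c,tf(p,L)); d=uv[-1]-uv[0]; n=np.array([-d[1],d[0]])/np.linalg.norm(d)
            s=np.arange(-rad,rad+.01,.1)
            X=uv[:,None,:]+s[None,:,None]*n
            v=map_coordinates(imgs[c],[X[...,1],X[...,0]],order=3,mode="nearest")
            g=np.abs(np.gradient(v,axis=1)); j=g.argmax(1)
            ok=(g.max(1)>g.max(1).mean()*.5)&(j>1)&(j<len(s)-2)
            for l,q,jj,o in zip(L,uv,j,ok):
                if o: obs.append((c,l,q+s[jj]*n,n))
        def f(pp):
            r=[]
            for c in("top","side"):
                oo=[o for o in obs if o[0]==c]
                if oo: r.append(((proj(c,tf(pp,np.array([o[1] for o in oo])))-np.array([o[2] for o in oo]))*np.array([o[3] for o in oo])).sum(1))
            return np.concatenate(r)
        p=least_squares(f,p,loss=loss,f_scale=.3).x
    return p,np.median(np.abs(f(p))),len(obs)
def rect(c,x,y,z,which="fbLR"):
    P={"f":((x,y,z),(x,-y,z)),"b":((-x,y,z),(-x,-y,z)),"L":((x,y,z),(-x,y,z)),"R":((x,-y,z),(-x,-y,z))}
    return [(c,)+P[w] for w in which]
def load(f): return gaussian_filter(cv2.imread(f,0).astype(float),.6)
E
python3 - <<'E'
from edge import *
for t in ("0","5"):
    I={"top":load(f"pics/top{t}.png"),"side":load(f"pics/side{t}.png")}
    for nm,sg in (("top",rect("top",.1,.13,.084)),("side",rect("side",.1,.13,.084)),("both",rect("top",.1,.13,.084)+rect("side",.1,.13,.084))):
        p,m,n=edgefit(I,sg,[.5,.0198,-.2]);print(t,"radio",nm,p.round(4),m.round(2),n)
    if t=="5":
        for c in("top",):
            print("packbay",edgefit(I,rect(c,.052,.032,.046),[.5,.0198,-.2],rad=3))
    else: 
        print("pack0",edgefit(I,rect("top",.052,.032,.026),[.5085,-.3256,-.44],rad=2.5))
        for sg in(rect("top",.07,.045,.008,"fLR"),rect("side",.07,.045,.008,"fLR"),rect("top",.07,.045,.008,"fLR")+rect("side",.07,.045,.008,"fLR")): print("cover0",edgefit(I,sg,[.5244,.3295,-.499]))
E
```

```text
0 radio top [ 0.5018  0.0204 -0.2088] 0.13 66
0 radio side [ 0.5021  0.018  -0.2065] 0.1 71
0 radio both [ 0.5018  0.0198 -0.2084] 0.29 135
pack0 (array([ 0.50787867, -0.32437057, -0.44237495]), np.float64(0.09514778319350059), 100)
cover0 (array([ 0.52316546,  0.33021359, -0.49478248]), np.float64(0.09277900431128229), 75)
cover0 (array([ 0.5249954 ,  0.3290035 , -0.49734799]), np.float64(0.09231914811922055), 75)
cover0 (array([ 0.52349693,  0.32995482, -0.49613987]), np.float64(0.101729575795581), 150)
5 radio top [ 0.5019  0.0204 -0.2082] 0.1 73
5 radio side [ 0.5022  0.0181 -0.2073] 0.1 73
5 radio both [ 0.5019  0.0199 -0.208 ] 0.21 143
packbay (array([ 0.50114242,  0.02009132, -0.20204141]), np.float64(0.0996974157744463), 100)
```

```bash
cat >> plan.py <<'E'
RAD=np.array([.5019,.0200]);RY=-.208
GX=.0010;GZ=.0129   # TCP in cover frame
def hinge(hx,hz,deg,hy=0.,verb=True):
    """plate underside front edge (cover x=-70,z=0) at radio (hx,hy,hz) mm, tail raised deg -> go"""
    t=np.radians(deg);o=Ro.from_euler("z",RY)*Ro.from_euler("y",-t)
    H=np.r_[RAD,0]+Ro.from_euler("z",RY).apply(np.array([hx,hy,hz])/1e3)
    P=H+o.apply([.07+GX,0,GZ]); go(P,RY,t); return P
def where():
    s,p,R=cur(); 
    for h in(False,True):
        o=R*Rtool(0,0,h).inv()
        if abs(o.as_euler("ZYX")[0]-RY)<1: break
    C=p-o.apply([GX,0,GZ]); H=p+o.apply([-.07-GX,0,-GZ]); i=Ro.from_euler("z",RY).inv()
    e=o.as_euler("ZYX")
    print("cover origin",(i.apply(C-np.r_[RAD,0])*1e3).round(1),"hinge",(i.apply(H-np.r_[RAD,0])*1e3).round(1),"yaw off deg",np.degrees(e[0]-RY).round(2),"tail up",np.degrees(-e[1]).round(2),"roll",np.degrees(e[2]).round(2))
E
python3 -m jog '[[[0,0,0],[0,0,0.02],0],[[0,0,0],[0,0,0.08],0],[[0,0,0],[0,0,0.18],0],[[0,0,0],[0,0,0.28],0],[[0,0,0],[0,0,0.38],0]]'
python3 -m jog '[[[0,0,0],[0,0,0.05],0],[[0,0,0],[0,0,0.08],0]]'
python3 - <<'E'
from plan import *
import cv2
from cell import snapshot
cv2.imwrite("pics/side7.png",snapshot("side")[:,:,::-1])
b=cv2.imread("pics/side7.png")[100:310,130:340]
cv2.imwrite("pics/m7.png",cv2.resize(b,(590,590),interpolation=2))
hinge(-55,130,0)
s=cur()[0];print(s['tcp_pos'],s['orientation'])
E
```

```text
time_s: 13.65
tcp_pos: [0.5241, 0.3294, 0.1659]
orientation: [2.685, 1.569, -2.52]
wrist_force: [-0.0, 0.3, -2.1]
width: 0.0081
time_s: 13.85
tcp_pos: [0.5254, 0.3302, 0.1995]
orientation: [-0.545, 1.568, 0.532]
wrist_force: [-0.1, -0.7, -1.2]
width: 0.0075
t 13.9 at [0.5257 0.3304 0.2003] turn [-0.0025  0.0031  0.2723] shift [-0.0203 -0.7843 -0.1436] deg 16.3 F [ 0.3 -0.4  0.9] w 0.0078
[0.52565734 0.33040163 0.20034976] [-0.53078711  1.56665606  0.5469004 ]
```

View pics/m7.png

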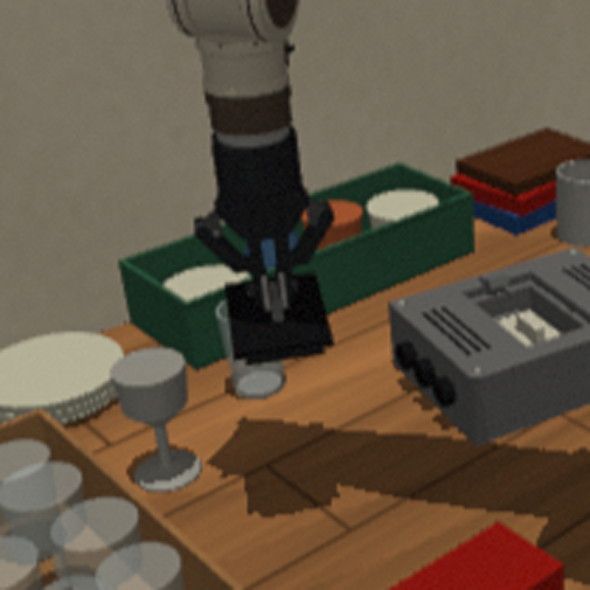

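The cover is held level by its rib. Carrying it over the radio.

```bash
python3 -m jog '[[[0,0,0.05],[-0.002,-0.05,0.02],0],[[0,0,0.1],[-0.005,-0.13,0.04],0],[[0,0,0.16],[-0.01,-0.22,0.05],0],[[0,0,0.22],[-0.015,-0.31,0.05],0],[[0,0,0.27],[-0.02,-0.4,0.05],0]]'
python3 -m jog '[[[0,0,0],[0,-0.1,0],0],[[0,0,0],[0,-0.2,0],0],[[0,0,0],[0,-0.3,0],0],[[0,0,0],[0,-0.36,0],0],[[0,0,0],[0,-0.38,0],0]]'
python3 -c "
from plan import *
hinge(-50,105,25);where();print(cur()[0]['joint_pos'].round(2))"
```

```text
time_s: 14.4
tcp_pos: [0.5154, 0.1682, 0.2149]
orientation: [2.251, 1.567, -2.669]
wrist_force: [0.3, -0.7, -1.9]
width: 0.0074
time_s: 14.9
tcp_pos: [0.5153, 0.0153, 0.215]
orientation: [2.1, 1.567, -2.826]
wrist_force: [0.1, 0.7, -1.5]
width: 0.0078
t 14.9 at [0.5153 0.0153 0.215 ] turn [-0.086  -0.4113  0.006 ] shift [-0.0119  0.0073 -0.1707] deg 25.2 F [ 0.1  0.7 -1.5] w 0.0078
cover origin [ 13.1  -1.9 202.1] hinge [-56.9  -1.5 202.3] yaw off deg -0.34 tail up -0.21 roll -0.12
[ 0.03  0.28  0.02  1.31 -0.    0.24]
```

```bash
python3 -m jog '[[[-0.02,-0.1,0],[0,0,0],0],[[-0.04,-0.2,0.002],[-0.005,0.003,0],0],[[-0.06,-0.3,0.004],[-0.01,0.005,-0.02],0],[[-0.086,-0.411,0.006],[-0.012,0.007,-0.05],0],[[-0.086,-0.411,0.006],[-0.012,0.007,-0.07],0]]'
python3 -m jog '[[[0,0,0],[0,0,-0.01],0],[[0,0,0],[0,0,-0.01],0]]'
python3 - <<'E'
from plan import *
import cv2
from cell import snapshot
where()
cv2.imwrite("pics/side8.png",snapshot("side")[:,:,::-1])
cv2.imwrite("pics/top8.png",snapshot("top")[:,:,::-1])
b=cv2.imread("pics/side8.png")[100:280,220:400]
a=cv2.imread("pics/top8.png")[100:280,220:400]
cv2.imwrite("pics/m8.png",np.hstack([cv2.resize(b,(400,400),interpolation=2),cv2.resize(a,(400,400),interpolation=2)]))
hinge(-52,80,25)
E
```

```text
time_s: 15.4
tcp_pos: [0.5019, 0.021, 0.1807]
orientation: [-1.582, 1.146, -0.211]
wrist_force: [-1.4, -1.3, -3.2]
width: 0.0079
time_s: 15.6
tcp_pos: [0.514, 0.0211, 0.1858]
orientation: [-1.57, 1.131, -0.203]
wrist_force: [0.3, -0.4, -0.3]
width: 0.008
cover origin [ 16.2   3.6 173.7] hinge [-47.1   3.4 143.9] yaw off deg 0.23 tail up 25.2 roll 0.03
t 15.7 at [0.515  0.0209 0.1867] turn [ 0.0003  0.0054 -0.0034] shift [-0.0158 -0.0057 -0.1626] deg 0.4 F [ 0.2 -0.6 -2. ] w 0.0078
```

View pics/m8.png

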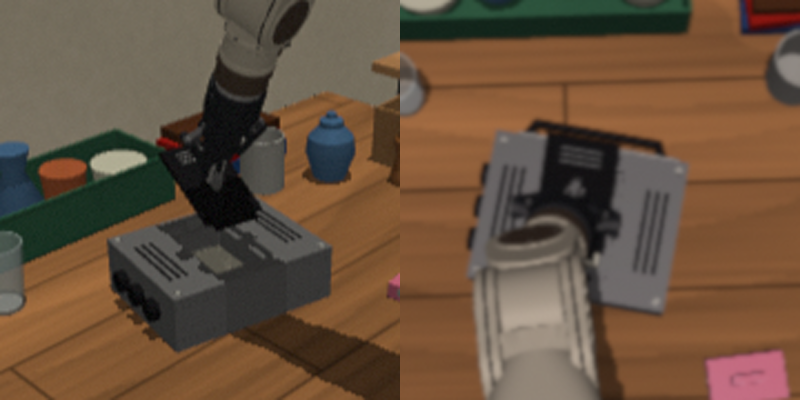

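```bash
python3 - <<'E'
from edge import *
from plan import *
t=np.radians(25.2);Ry=Ro.from_euler("y",-t)
s,p,R=cur()
I={"top":load("pics/top8.png"),"side":load("pics/side8.png")}
o=Ro.from_euler("z",RY)*Ry
C=p-o.apply([GX,0,GZ]);p0=[C[0],C[1],RY,C[2]]
print("expect",np.round(p0,4))
r=lambda v:Ry.apply(v)
segT=[("top",r((.07,.045,.008)),r((.07,-.045,.008))),("top",r((.07,.045,.008)),r((.035,.045,.008))),("top",r((.07,-.045,.008)),r((.035,-.045,.008)))]
segS=[("side",r((-.07,.045,.008)),r((.07,.045,.008))),("side",r((-.082,.035,.003)),r((-.082,-.035,.003))),("side",r((-.07,-.045,.008)),r((.0,-.045,.008)))]
for sg in(segT,segT+segS):
    print(edgefit(I,sg,p0,rad=2.5))
    f,m,n=edgefit(I,sg,p0,rad=2.5)
    d=np.array([f[0]-p0[0],f[1]-p0[1],f[3]-p0[3]])
    print("diff in cover axes mm",(o.inv().apply(d)*1e3).round(1),"yaw",np.degrees(f[2]-RY).round(2))
E
```

```text
expect [ 0.5194  0.0199 -0.208   0.1746]
(array([ 0.52544595,  0.02025758, -0.2022505 ,  0.15125116]), np.float64(0.08731810317905797), 64)
diff in cover axes mm [ -4.7   1.6 -23.6] yaw 0.33
(array([ 0.51999917,  0.01952587, -0.20190828,  0.17329661]), np.float64(0.3040001525435314), 133)
diff in cover axes mm [-0.  -0.3 -1.5] yaw 0.35
```

Vision and kinematics agree on the held cover's position to within about 1.5 mm. Lowering to the pre-insertion pose.

```bash
python3 -m jog '[[[0,0.005,-0.003],[-0.016,-0.006,-0.04],0],[[0,0.005,-0.003],[-0.016,-0.006,-0.08],0],[[0,0.005,-0.003],[-0.016,-0.006,-0.12],0],[[0,0.005,-0.003],[-0.016,-0.006,-0.14],0],[[0,0.005,-0.003],[-0.016,-0.006,-0.14],0]]'
python3 -m jog '[[[0,0,0],[0,0,0],0],[[0,0,0],[0,0,0],0]]'
python3 -c "
from plan import *
where();hinge(-52,80,25)"
```

```text
time_s: 16.2
tcp_pos: [0.506, 0.018, 0.1282]
orientation: [-1.575, 1.138, -0.212]
wrist_force: [0.2, -0.2, -2.8]
width: 0.0078
time_s: 16.4
tcp_pos: [0.5066, 0.0182, 0.1299]
orientation: [-1.573, 1.135, -0.209]
wrist_force: [-0.0, -0.4, -2.4]
width: 0.0076
cover origin [  9.5  -0.8 117.8] hinge [-54.   -0.8  88.2] yaw off deg 0.05 tail up 24.99 roll -0.05
t 16.4 at [0.5066 0.0182 0.1299] turn [ 0.0007 -0.0004 -0.0006] shift [ 0.0052  0.0008 -0.0204] deg 0.1 F [-0.  -0.4 -2.4] w 0.0076
```

```bash
python3 -m jog '[[[0,0,0],[0.005,0.002,-0.01],0],[[0,0,0],[0.005,0.002,-0.02],0],[[0,0,0],[0.005,0.002,-0.02],0]]'
python3 - <<'E'
from plan import *
import cv2
from cell import snapshot
where()
cv2.imwrite("pics/side9.png",snapshot("side")[:,:,::-1])
b=cv2.imread("pics/side9.png")[140:260,250:370]
cv2.imwrite("pics/m9.png",cv2.resize(b,(590,590),interpolation=2))
hinge(-60,76.7,25);hinge(-68,73.4,25)
E
```

```text
time_s: 16.7
tcp_pos: [0.5068, 0.0189, 0.12]
orientation: [-1.575, 1.138, -0.211]
wrist_force: [0.3, -0.1, -2.4]
width: 0.0076
cover origin [  9.5  -0.  107.8] hinge [-54.   -0.1  78.5] yaw off deg 0.09 tail up 24.8 roll -0.11
t 16.75 at [0.5069 0.0189 0.1201] turn [ 0.0011 -0.0034 -0.0007] shift [-0.0151  0.0033 -0.0043] deg 0.2 F [-0.3  0.4 -1.1] w 0.0078
t 16.75 at [0.5069 0.0189 0.1201] turn [ 0.0011 -0.0034 -0.0007] shift [-0.0347  0.0074 -0.0126] deg 0.2 F [-0.3  0.4 -1.1] w 0.0078
```

View pics/m9.png

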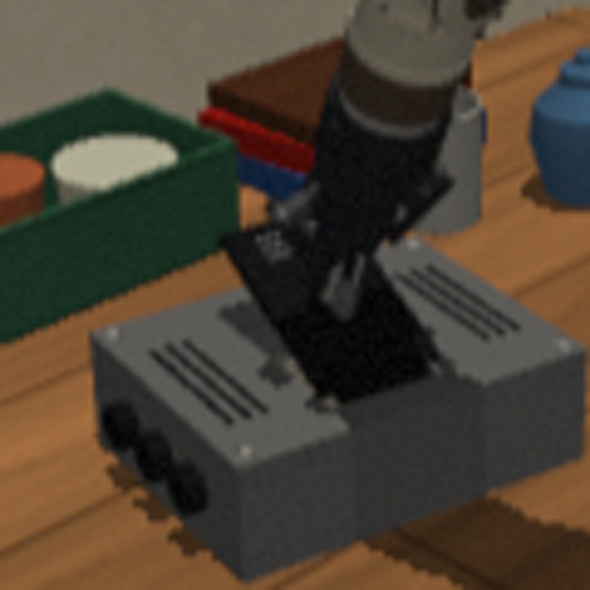

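The cover's lip edge is at the slot mouth, at about crop (385,390). Sliding it in slowly.

```bash
python3 -m jog '[[[0,0,0],[-0.008,0.002,-0.002],0],[[0,0,0],[-0.015,0.003,-0.004],0],[[0,0,0],[-0.02,0.0045,-0.006],0],[[0,0,0],[-0.026,0.006,-0.008],0],[[0,0,0],[-0.026,0.006,-0.008],0]]'
python3 -c "
from plan import *
where();hinge(-68,73.4,25)"
```

```text
time_s: 17.25
tcp_pos: [0.4964, 0.0214, 0.1172]
orientation: [-1.575, 1.137, -0.211]
wrist_force: [-0.5, 0.5, -2.4]
width: 0.0074
cover origin [ -1.2   0.2 105.1] hinge [-64.7   0.1  75.7] yaw off deg 0.09 tail up 24.84 roll -0.1
t 17.25 at [0.4964 0.0214 0.1172] turn [ 0.001  -0.0029 -0.0008] shift [-0.0084  0.0012 -0.0053] deg 0.2 F [-0.5  0.5 -2.4] w 0.0074
```

```bash
python3 -m jog '[[[0,0,0],[-0.004,0.0006,-0.002],0],[[0,0,0],[-0.008,0.0012,-0.004],0],[[0,0,0],[-0.009,0.0012,-0.005],0],[[0,0,0],[-0.009,0.0012,-0.005],0]]'
python3 - <<'E'
from plan import *
import cv2
from cell import snapshot
where()
cv2.imwrite("pics/side10.png",snapshot("side")[:,:,::-1])
b=cv2.imread("pics/side10.png")[140:260,250:370]
cv2.imwrite("pics/m10.png",cv2.resize(b,(590,590),interpolation=2))
for a in(20,15,10):hinge(-68.5,73,a)
E
```

```text
time_s: 17.65
tcp_pos: [0.4932, 0.0218, 0.1153]
orientation: [-1.574, 1.137, -0.211]
wrist_force: [-0.0, -0.7, -1.0]
width: 0.0076
cover origin [ -4.4  -0.  103.2] hinge [-67.9  -0.1  73.8] yaw off deg 0.08 tail up 24.86 roll -0.1
t 17.7 at [0.4933 0.0218 0.1154] turn [ 0.0181  0.0791 -0.0006] shift [ 0.0063 -0.0013 -0.0149] deg 4.9 F [ 0.7  0.6 -1.8] w 0.0079
t 17.7 at [0.4933 0.0218 0.1154] turn [ 0.0353  0.1606 -0.0007] shift [ 0.0135 -0.0028 -0.0288] deg 9.9 F [ 0.7  0.6 -1.8] w 0.0079
t 17.7 at [0.4933 0.0218 0.1154] turn [ 0.0525  0.2422 -0.0008] shift [ 0.0195 -0.0041 -0.0434] deg 14.9 F [ 0.7  0.6 -1.8] w 0.0079
```

View pics/m10.png

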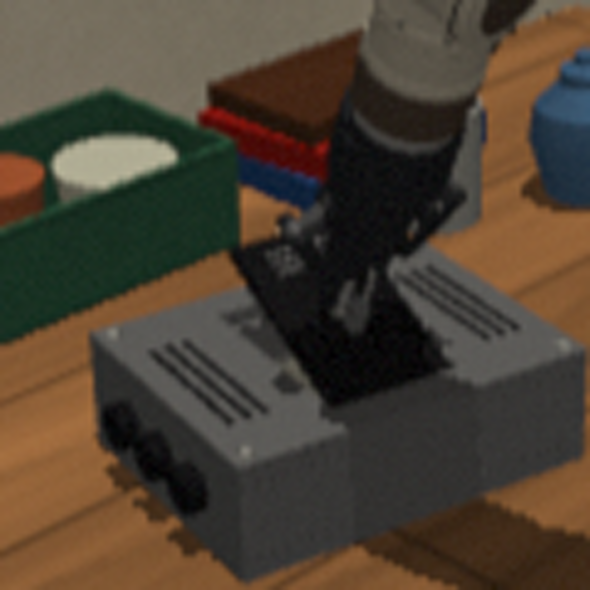

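There is no contact and the lip lies under the bar. Swinging down in steps.

```bash
python3 -m jog '[[[0.009,0.04,0],[0.003,-0.0006,-0.0075],0],[[0.018,0.08,0],[0.0063,-0.0013,-0.015],0],[[0.027,0.12,0],[0.01,-0.002,-0.022],0],[[0.035,0.16,0],[0.0135,-0.0028,-0.029],0],[[0.035,0.16,0],[0.0135,-0.0028,-0.029],0]]'
python3 -c "
from plan import *
where()
for a in(12,10,9):hinge(-69,72.8,a)"
```

```text
time_s: 18.2
tcp_pos: [0.5005, 0.0205, 0.1042]
orientation: [-1.57, 1.307, -0.207]
wrist_force: [-0.0, -0.3, -0.9]
width: 0.0077
cover origin [ 1.   0.2 91.5] hinge [-66.6   0.2  73.2] yaw off deg 0.0 tail up 15.12 roll 0.01
t 18.2 at [0.5005 0.0205 0.1042] turn [ 0.0105  0.0509 -0.0001] shift [-0.0021 -0.0001 -0.01  ] deg 3.1 F [-0.  -0.3 -0.9] w 0.0077
t 18.2 at [0.5005 0.0205 0.1042] turn [ 0.0174  0.0835 -0.0001] shift [ 0.0002 -0.0006 -0.0159] deg 5.1 F [-0.  -0.3 -0.9] w 0.0077
t 18.2 at [0.5005 0.0205 0.1042] turn [ 0.0208  0.0998 -0.0001] shift [ 0.0012 -0.0008 -0.0189] deg 6.1 F [-0.  -0.3 -0.9] w 0.0077
```

```bash
python3 -m jog '[[[0,0,0],[-0.005,0.001,0],0],[[0.009,0.04,0],[-0.004,0.001,-0.008],0],[[0.0174,0.0835,0],[0,-0.0006,-0.0159],0],[[0.0174,0.0835,0],[0,-0.0006,-0.0159],0]]'
python3 - <<'E'
from plan import *
import cv2
from cell import snapshot
where()
cv2.imwrite("pics/side11.png",snapshot("side")[:,:,::-1])
b=cv2.imread("pics/side11.png")[140:260,250:370]
cv2.imwrite("pics/m11.png",cv2.resize(b,(590,590),interpolation=2))
for a in(9,8,7,6):hinge(-69.5,72.5,a)
E
```

```text
time_s: 18.6
tcp_pos: [0.4994, 0.0204, 0.0976]
orientation: [-1.572, 1.396, -0.209]
wrist_force: [-0.3, 1.3, -0.6]
width: 0.0075
cover origin [-1.2 -0.1 84.7] hinge [-70.2  -0.2  72.5] yaw off deg 0.03 tail up 9.99 roll -0.01
t 18.65 at [0.4988 0.0205 0.0974] turn [ 0.0036  0.016  -0.0007] shift [ 0.0044 -0.0004 -0.0026] deg 1.0 F [-0.2  0.4 -1. ] w 0.0082
t 18.65 at [0.4988 0.0205 0.0974] turn [ 0.0071  0.0323 -0.0007] shift [ 0.0054 -0.0006 -0.0056] deg 2.0 F [-0.2  0.4 -1. ] w 0.0082
t 18.65 at [0.4988 0.0205 0.0974] turn [ 0.0105  0.0486 -0.0007] shift [ 0.0063 -0.0008 -0.0086] deg 3.0 F [-0.2  0.4 -1. ] w 0.0082
t 18.65 at [0.4988 0.0205 0.0974] turn [ 0.0139  0.0649 -0.0007] shift [ 0.0072 -0.001  -0.0116] deg 4.0 F [-0.2  0.4 -1. ] w 0.0082
```

View pics/m11.png

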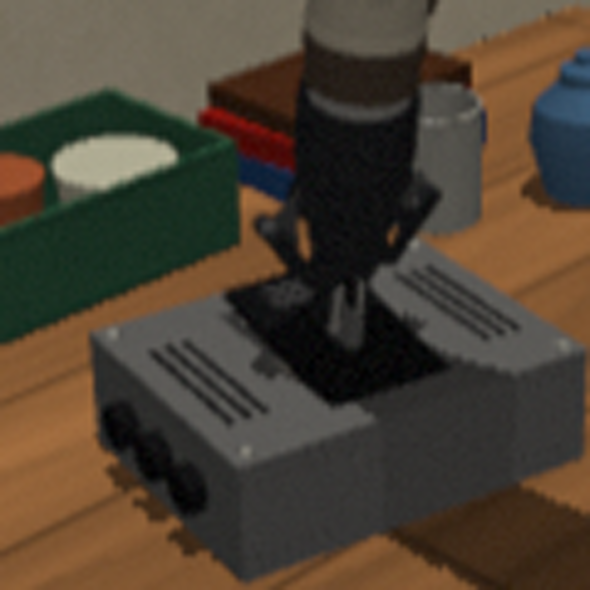

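```bash
python3 -m jog '[[[0.0036,0.016,0],[0.0035,-0.0005,-0.0026],0],[[0.007,0.032,0],[0.0044,-0.0006,-0.0056],0],[[0.0105,0.0486,0],[0.0053,-0.0008,-0.0086],0],[[0.0105,0.0486,0],[0.0053,-0.0008,-0.0086],0]]'
python3 -c "
from plan import *
where();print(cur()[0]['wrist_torque'])
for a in(6,5,4,3):hinge(-69.8,72.2,a)"
```

```text
time_s: 19.05
tcp_pos: [0.501, 0.0202, 0.0944]
orientation: [-1.569, 1.45, -0.205]
wrist_force: [-5.3, 1.7, 3.2]
width: 0.008
cover origin [-0.4  0.  81.5] hinge [-69.9  -0.   73.1] yaw off deg 0.04 tail up 6.91 roll 0.02
[0.10499084 0.56128894 0.02219393]
t 19.05 at [0.501  0.0202 0.0944] turn [ 0.0029  0.0149 -0.0008] shift [ 0.001  -0.0003 -0.0049] deg 0.9 F [-5.3  1.7  3.2] w 0.008
t 19.05 at [0.501  0.0202 0.0944] turn [ 0.0063  0.0312 -0.0007] shift [ 0.0018 -0.0005 -0.0079] deg 1.9 F [-5.3  1.7  3.2] w 0.008
t 19.05 at [0.501  0.0202 0.0944] turn [ 0.0098  0.0475 -0.0007] shift [ 0.0026 -0.0006 -0.011 ] deg 2.9 F [-5.3  1.7  3.2] w 0.008
t 19.05 at [0.501  0.0202 0.0944] turn [ 0.0132  0.0638 -0.0007] shift [ 0.0033 -0.0008 -0.014 ] deg 3.9 F [-5.3  1.7  3.2] w 0.008
```

The tail now rests on the latch ramp. I'll settle the front edge by 1 mm, release, and press the ridges with closed fingers.

```bash
python3 -m jog '[[[0,0,0],[0,0,-0.002],0],[[0,0,0],[0,0,-0.002],0],[[0,0,0],[0,0,-0.002],20],[[0,0,0],[0,0,-0.002],35],[[0,0,0],[0,0,-0.002],35]]'
python3 -m jog '[[[0,0,0],[0,0,0.02],35],[[0,0,0],[0,0,0.07],35],[[0,0,0],[0,0,0.12],35],[[0,0,0],[0,0,0.15],0],[[0,0,0],[0,0,0.15],0]]'
python3 - <<'E'
from plan import *
import cv2
from cell import snapshot
cv2.imwrite("pics/side12.png",snapshot("side")[:,:,::-1])
cv2.imwrite("pics/top12.png",snapshot("top")[:,:,::-1])
b=cv2.imread("pics/side12.png")[140:260,250:370]
cv2.imwrite("pics/m12.png",cv2.resize(b,(590,590),interpolation=2))
c=Ro.from_euler("z",RY).apply([.045,0,.115])+np.r_[RAD,0]
go(c,RY,0); print(c)
E
```

```text
time_s: 19.55
tcp_pos: [0.5011, 0.0201, 0.0931]
orientation: [-1.57, 1.449, -0.207]
wrist_force: [-0.1, -0.4, -0.0]
width: 0.0298
time_s: 20.05
tcp_pos: [0.5028, 0.0202, 0.1558]
orientation: [-1.56, 1.445, -0.196]
wrist_force: [-0.1, -0.4, -0.3]
width: 0.0018
t 20.15 at [0.501  0.0201 0.1534] turn [ 0.0238  0.1139 -0.0007] shift [ 0.1124 -0.0236 -0.0959] deg 7.0 F [ 0.3  0.5 -0.1] w -0.0002
[0.54593006 0.01070735 0.115     ]
```

View pics/m12.png

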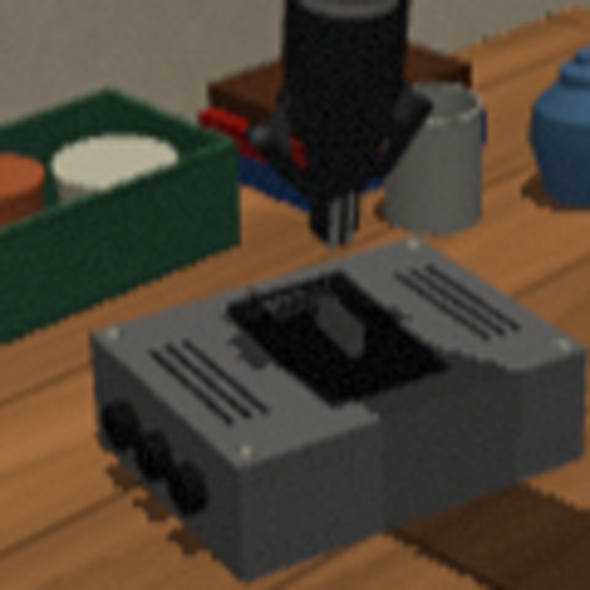

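The cover sits in the seat, with the lip under the bar and the tail propped on the latch. Moving over the ridges with the fingers shut.

```bash
python3 -m jog '[[[0.01,0.05,0],[0.04,-0.008,0],0],[[0.024,0.114,0],[0.08,-0.016,0],0],[[0.024,0.114,0],[0.112,-0.0236,0],0],[[0.024,0.114,0],[0.112,-0.0236,-0.03],0],[[0.024,0.114,0],[0.112,-0.0236,-0.06],0]]'
python3 -m jog '[[[0,0,0],[0,0,0],0],[[0,0,0],[0,0,0],0]]'
python3 -c "
from plan import *
c=Ro.from_euler('z',RY).apply([.046,0,.095])+np.r_[RAD,0]
go(c,RY,0)"
```

```text
time_s: 20.65
tcp_pos: [0.5445, 0.0107, 0.1272]
orientation: [1.691, 1.568, 3.054]
wrist_force: [-0.1, 0.4, -0.6]
width: -0.0005
time_s: 20.85
tcp_pos: [0.5438, 0.0109, 0.1282]
orientation: [1.714, 1.567, 3.078]
wrist_force: [0.4, 0.5, -0.2]
width: 0.0003
t 20.85 at [0.5438 0.0109 0.1282] turn [-0.0002 -0.0035 -0.001 ] shift [ 0.0077 -0.001  -0.083 ] deg 0.2 F [ 0.4  0.5 -0.2] w 0.0003
```

```bash
python3 -m jog '[[[0,-0.003,0],[0.007,-0.001,-0.03],0],[[0,-0.003,0],[0.007,-0.001,-0.06],0],[[0,-0.003,0],[0.007,-0.001,-0.075],0],[[0,-0.003,0],[0.007,-0.001,-0.08],0]]'
python3 -m jog '[[[0,0,0],[0,0,-0.004],0],[[0,0,0],[0,0,-0.008],0],[[0,0,0],[0,0,-0.01],0]]'
python3 -m jog '[[[0,0,0],[0,0,-0.004],0],[[0,0,0],[0,0,-0.008],0],[[0,0,0],[0,0,-0.01],0]]'
```

```text
time_s: 21.25
tcp_pos: [0.5474, 0.0103, 0.0959]
orientation: [0.163, 1.571, 1.527]
wrist_force: [-0.2, -0.2, -0.1]
width: -0.0003
time_s: 21.55
tcp_pos: [0.5488, 0.0103, 0.0936]
orientation: [-1.277, 1.568, 0.087]
wrist_force: [-0.8, 0.4, 4.7]
width: -0.0002
time_s: 21.85
tcp_pos: [0.5491, 0.0104, 0.0908]
orientation: [-1.244, 1.566, 0.119]
wrist_force: [-2.8, 0.7, 9.2]
width: -0.0002
```

```bash
for i in 1 2 3; do python3 -m jog '[[[0,0,0],[-0.001,0,-0.004],0],[[0,0,0],[-0.001,0,-0.008],0],[[0,0,0],[-0.001,0,-0.01],0]]' | grep -v orient;done
```

```text
time_s: 22.15
tcp_pos: [0.5488, 0.0103, 0.0858]
wrist_force: [0.7, 0.2, 2.4]
width: -0.0005
time_s: 22.45
tcp_pos: [0.5472, 0.0103, 0.0807]
wrist_force: [-0.1, -0.5, 0.8]
width: 0.0004
time_s: 22.75
tcp_pos: [0.5468, 0.0103, 0.08]
wrist_force: [-7.5, -0.7, 24.6]
width: 0.0002
```

The force peaked at about 9 N, then dropped, and the plate met the ledge at z = 0.080, so it snapped. Retreating to look.

```bash
python3 -m jog '[[[0,0,0],[0,0,0.05],0],[[0,0,0],[0,0,0.13],0],[[0,0,0],[0,0,0.25],0],[[0,0,0],[0,0.1,0.32],0],[[0,0,0],[0,0.2,0.35],0]]'|head -2
python3 -m jog '[[[0,0,0],[-0.05,-0.12,0.03],0],[[0,0,0],[-0.1,-0.25,0.03],0],[[0,0,0],[-0.15,-0.37,0.03],0],[[0,0,0],[-0.2,-0.5,0.03],0],[[0,0,0],[-0.25,-0.62,0.03],0]]' |head -2
python3 -m jog '[[[0,0,0],[-0.05,-0.12,0],0],[[0,0,0],[-0.1,-0.25,0],0],[[0,0,0],[-0.15,-0.37,0],0],[[0,0,0],[-0.15,-0.45,0],0],[[0,0,0],[-0.15,-0.45,0],0]]' |head -2
python3 - <<'E'
from edge import *
from plan import *
from cell import snapshot
for n in("top","side"): cv2.imwrite(f"pics/{n}13.png",snapshot(n)[:,:,::-1])
b=cv2.imread("pics/side13.png")[160:260,250:370]
a=cv2.imread("pics/top13.png")[150:250,240:360]
cv2.imwrite("pics/m13.png",np.hstack([cv2.resize(b,(400,333),interpolation=2),cv2.resize(a,(400,333),interpolation=2)]))
I={n:load(f"pics/{n}13.png") for n in("top","side")}
for c in(["top"],["side"],["top","side"]):
    print(c,*[ (q[0].round(4),q[1].round(2),q[2]) for q in [edgefit(I,sum([rect(k,.07,.045,.080) for k in c],[]),[.5019,.02,-.208]),edgefit(I,sum([rect(k,.1,.13,.084) for k in c],[]),[.5019,.02,-.208])]])
E
```

```text
time_s: 23.25
tcp_pos: [0.5483, 0.0903, 0.2203]
time_s: 23.75
tcp_pos: [0.4526, -0.1413, 0.2284]
time_s: 24.25
tcp_pos: [0.3925, -0.3243, 0.228]
['top'] (array([ 0.4979,  0.0205, -0.205 ]), np.float64(0.39), 100) (array([ 0.5018,  0.0205, -0.2091]), np.float64(0.1), 68)
['side'] (array([ 0.5046,  0.0143, -0.2046]), np.float64(0.4), 97) (array([ 0.502 ,  0.018 , -0.2082]), np.float64(0.1), 76)
['top', 'side'] (array([ 0.4988,  0.0192, -0.2099]), np.float64(0.6), 199) (array([ 0.5019,  0.0199, -0.2081]), np.float64(0.2), 139)
```

View pics/m13.png

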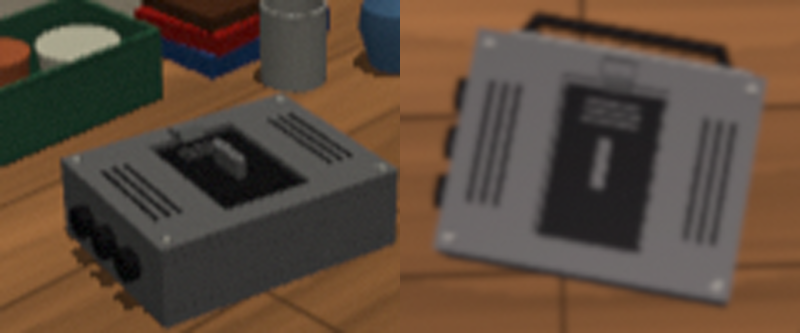

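View pics/top13.png

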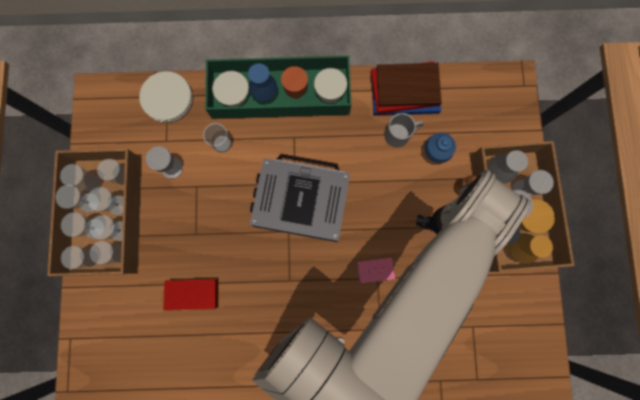

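```bash
python3 - <<'E'
from edge import *
from plan import *
I={n:load(f"pics/{n}13.png") for n in("top","side")}
f=lambda p:((Ro.from_euler("z",-RY).apply(np.r_[p[:2],0]-np.r_[RAD,0]))*1e3).round(1)
for nm,sg in (("rib top",rect("top",.022,.005,.100)),("rib side",rect("side",.022,.005,.100)),("ridges",[("top",(.056,.0,.080),(.056,-.02,.080))]),("LR",rect("top",.07,.045,.08,"LR")),("b",rect("top",.07,.045,.08,"b")),("f",[("top",(.07,.043,.08),(.07,.016,.08)),("top",(.07,-.043,.08),(.07,-.016,.08))])):
    p,m,n=edgefit(I,sg,[.5012,.02,-.208],rad=2.5); print(nm,f(p),np.degrees(p[2]-RY).round(1),m.round(2),n)
a=cv2.imread("pics/top13.png")[165:235,265:335]
b=cv2.imread("pics/side13.png")[180:250,265:355]
cv2.imwrite("pics/m14.png",cv2.resize(a,(590,590),interpolation=2))
cv2.imwrite("pics/m15.png",cv2.resize(b,(770,599),interpolation=2))
# profile along radio x axis through y=+30, between vents
for y in(.03,-.03):
  L=np.array([(x,y,.08) for x in np.arange(-.09,.091,.002)]);uv=proj("top",tf([.5019,.02,-.208],L))
  v=map_coordinates(cv2.imread("pics/top13.png",0).astype(float),[uv[:,1],uv[:,0]],order=1)
  print(y,[(int(round(l[0]*1e3)),int(q)) for l,q in zip(L,v) if abs(l[0])>.062])
E
```

```text
rib top [-3.9 -0.2  0. ] -0.4 0.2 100
rib side [ 0.1 -8.2  0. ] 19.6 0.94 82
ridges [ -28.8 -993.6    0. ] 10.0 0.0 25
LR [3059027.3  762195.8       0. ] 290441.5 0.57 20
b [-1121.5 54958.4     0. ] 10.9 1.24 9
f [  -7.4 2945.5    0. ] 10.2 0.0 50
0.03 [(-90, 107), (-88, 107), (-86, 107), (-84, 107), (-82, 107), (-80, 106), (-78, 103), (-76, 97), (-74, 81), (-72, 64), (-70, 46), (-68, 37), (-66, 33), (-64, 32), (62, 36), (64, 50), (66, 65), (68, 76), (70, 80), (72, 82), (74, 89), (76, 94), (78, 99), (80, 101), (82, 101), (84, 101), (86, 101), (88, 101), (90, 101)]
-0.03 [(-90, 108), (-88, 108), (-86, 108), (-84, 107), (-82, 107), (-80, 107), (-78, 102), (-76, 93), (-74, 80), (-72, 62), (-70, 47), (-68, 36), (-66, 35), (-64, 33), (62, 38), (64, 50), (66, 66), (68, 76), (70, 80), (72, 83), (74, 88), (76, 95), (78, 99), (80, 101), (82, 101), (84, 102), (86, 102), (88, 102), (90, 102)]
```

View pics/m14.png

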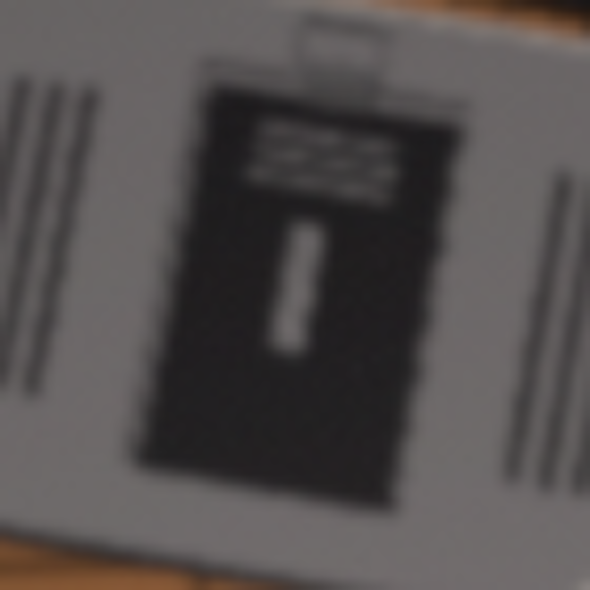

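View pics/m15.png

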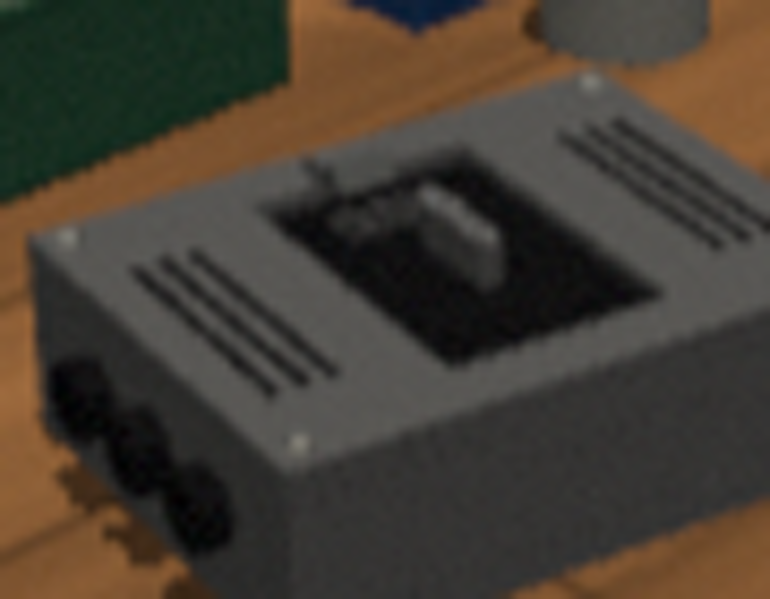

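The cover lies flat and latched. However, the top view puts its near edge at the bar and its far edge at radio x ≈ 66, so it is about 3 mm too near, right at the limit. I'll grip the rib lightly and slide the cover about 3 mm away from me.

```bash
python3 -m jog '[[[0,0,0],[0.03,0.1,-0.02],35],[[0,0,0],[0.08,0.22,-0.04],35],[[0,0,0],[0.13,0.34,-0.06],35],[[0,0,0],[0.18,0.46,-0.08],35],[[0,0,0],[0.22,0.58,-0.1],35]]' 30
python3 -m jog '[[[0,0,0],[0.02,0.1,0],35],[[0,0,0],[0.04,0.2,0],35],[[0,0,0],[0.04,0.27,0],35],[[0,0,0],[0.04,0.27,0],35]]'
python3 -c "
from plan import *
c=Ro.from_euler('z',RY).apply([-.003,0,.0855])+np.r_[RAD,0]
go(c,RY,0);print(cur()[0]['joint_pos'].round(2))"
```

```text
time_s: 24.85
tcp_pos: [0.4793, -0.0933, 0.1902]
orientation: [-0.931, 1.569, 0.435]
wrist_force: [1.7, -0.6, 1.1]
width: 0.0296
time_s: 25.25
tcp_pos: [0.4942, 0.016, 0.1902]
orientation: [-0.079, 1.569, 1.292]
wrist_force: [0.2, -0.7, 0.1]
width: 0.03
t 25.25 at [0.4942 0.016  0.1902] turn [-0.0014  0.0004 -0.0085] shift [ 0.0119  0.0115 -0.2616] deg 0.5 F [ 0.2 -0.7  0.1] w 0.03
[ 0.03  0.25 -0.09  1.23  0.    0.23]
```

```bash
python3 -m jog '[[[0,0,-0.0085],[0.012,0.0115,-0.05],35],[[0,0,-0.0085],[0.012,0.0115,-0.11],35],[[0,0,-0.0085],[0.012,0.0115,-0.17],35],[[0,0,-0.0085],[0.012,0.0115,-0.21],35],[[0,0,-0.0085],[0.012,0.0115,-0.21],35]]'
python3 -m jog '[[[0,0,0],[0,0,-0.02],35],[[0,0,0],[0,0,-0.04],35],[[0,0,0],[0,0,-0.045],35],[[0,0,0],[0,0,-0.045],35]]'
python3 -c "
from plan import *
c=Ro.from_euler('z',RY).apply([-.003,0,.0855])+np.r_[RAD,0]
go(c,RY,0)"
```

```text
time_s: 25.75
tcp_pos: [0.4971, 0.0161, 0.1041]
orientation: [1.802, 1.566, -3.126]
wrist_force: [-1.0, 0.6, -0.4]
width: 0.03
time_s: 26.15
tcp_pos: [0.5001, 0.0157, 0.0886]
orientation: [-1.242, 1.569, 0.113]
wrist_force: [-0.2, 0.3, -0.5]
width: 0.03
t 26.15 at [0.5001 0.0157 0.0886] turn [-0.0002  0.0021  0.0077] shift [-0.0029  0.0122 -0.0077] deg 0.5 F [-0.2  0.3 -0.5] w 0.03
```

```bash
python3 -m jog '[[[0,0,0.007],[-0.002,0.012,0],35],[[0,0,0.007],[-0.002,0.012,0],35],[[0,0,0.007],[-0.002,0.012,-0.005],35],[[0,0,0.007],[-0.002,0.012,-0.005],35]]'
python3 -c "
from plan import *
c=Ro.from_euler('z',RY).apply([-.003,0,.0855])+np.r_[RAD,0]
go(c,RY,0)"
```

```text
time_s: 26.55
tcp_pos: [0.4994, 0.0206, 0.0866]
orientation: [-1.26, 1.568, 0.102]
wrist_force: [-0.3, 0.2, 0.2]
width: 0.0299
t 26.55 at [0.4994 0.0206 0.0866] turn [-0.0002  0.0022  0.0006] shift [-0.001   0.     -0.0026] deg 0.1 F [-0.3  0.2  0.2] w 0.0299
```

Aligned. I'll close gently, then slide +3 mm along radio x (world +2.9, −0.6 mm).

```bash
python3 -m jog '[[[0,0,0],[0,0,0],15],[[0,0,0],[0,0,0],0],[[0,0,0],[0,0,0],0],[[0,0,0],[0,0,0],0]]' 30
python3 -m jog '[[[0,0,0],[0.002,-0.0004,0],0],[[0,0,0],[0.004,-0.0008,0],0],[[0,0,0],[0.006,-0.0012,0],0],[[0,0,0],[0.0073,-0.0015,0],0],[[0,0,0],[0.0073,-0.0015,0],0]]'
python3 -m jog '[[[0,0,0],[0,0,0],0],[[0,0,0],[0,0,0],0]]'
```

```text
time_s: 26.95
tcp_pos: [0.4995, 0.0205, 0.0867]
orientation: [-1.282, 1.568, 0.08]
wrist_force: [0.7, -0.5, 1.0]
width: 0.0091
time_s: 27.45
tcp_pos: [0.501, 0.0202, 0.0867]
orientation: [0.344, 1.57, 1.706]
wrist_force: [-6.2, 1.1, 8.0]
width: 0.0093
time_s: 27.65
tcp_pos: [0.501, 0.0202, 0.0867]
orientation: [0.319, 1.57, 1.682]
wrist_force: [-6.6, 1.4, 8.0]
width: 0.0096
```

```bash
python3 -m jog '[[[0,0,0],[0.002,-0.0004,0],0],[[0,0,0],[0.004,-0.0008,0],0],[[0,0,0],[0.004,-0.0008,0],0]]' 60
python3 - <<'E'
from cell import *
import cv2
b=snapshot("side")[180:250,265:355,::-1]
cv2.imwrite("pics/m16.png",cv2.resize(b,(770,599),interpolation=2))
E
```

```text
time_s: 27.95
tcp_pos: [0.5012, 0.0202, 0.0868]
orientation: [1.25, 1.568, 2.612]
wrist_force: [-9.1, 2.2, 11.7]
width: 0.0079
```

View pics/m16.png

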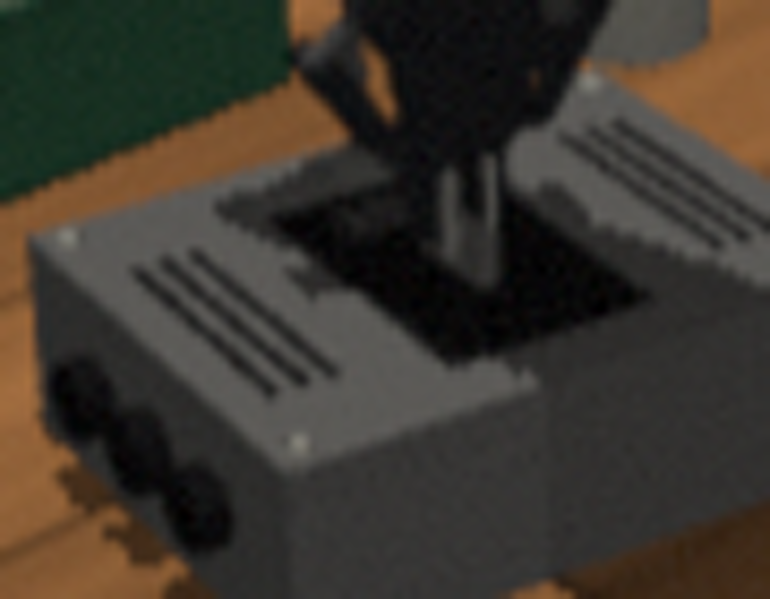

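```bash
python3 -m jog '[[[0,0,0],[-0.004,0.0008,0],0],[[0,0,0],[-0.004,0.0008,0],20],[[0,0,0],[-0.004,0.0008,0],35],[[0,0,0],[-0.004,0.0008,0],35]]'
python3 -m jog '[[[0,0,0],[0,0,0.05],35],[[0,0,0],[0,0,0.13],35],[[0,0,0],[0,0,0.25],35],[[0,0,0],[0,-0.08,0.33],35],[[0,0,0],[0,-0.2,0.33],35]]'|head -2
python3 -m jog '[[[0,0,0],[-0.05,-0.12,0],35],[[0,0,0],[-0.1,-0.25,0],35],[[0,0,0],[-0.15,-0.37,0],35],[[0,0,0],[-0.2,-0.5,0],35],[[0,0,0],[-0.25,-0.6,0],35]]' |head -2
python3 - <<'E'
from edge import *
from cell import snapshot
for n in("top","side"): cv2.imwrite(f"pics/{n}17.png",snapshot(n)[:,:,::-1])
a=cv2.imread("pics/top17.png")[165:235,265:335]
cv2.imwrite("pics/m17.png",cv2.resize(a,(590,590),interpolation=2))
for t in("13","17"):
  g=cv2.imread(f"pics/top{t}.png",0).astype(float)
  for y,z,x0,x1 in((.03,.08,-.08,-.06),(-.03,.08,-.08,-.06),(.03,.08,.055,.072),(-.03,.08,.055,.072),(0,.1,-.032,-.012),(0,.1,.012,.032)):
    xs=np.arange(x0,x1,.0005);uv=proj("top",tf([.5019,.02,-.208],np.c_[xs,0*xs+y,0*xs+z]))
    v=map_coordinates(g,[uv[:,1],uv[:,0]],order=3)
    h=(v.max()+v.min())/2; k=np.where(np.diff(np.sign(v-h))!=0)[0]; j=np.abs(np.gradient(v)).argmax()
    print(t,y,"half",(xs[k]*1e3).round(1),"maxgrad",(xs[j]*1e3).round(1))
E
```

```text
time_s: 28.4
tcp_pos: [0.503, 0.0199, 0.0865]
orientation: [-1.314, 1.568, 0.048]
wrist_force: [-0.5, -0.7, -1.0]
width: 0.0302
time_s: 28.9
tcp_pos: [0.5063, -0.0596, 0.2243]
time_s: 29.4
tcp_pos: [0.4062, -0.2931, 0.2186]
13 0.03 half [-73.] maxgrad -72.5
13 -0.03 half [-73.] maxgrad -73.0
13 0.03 half [64.] maxgrad 64.5
13 -0.03 half [64.] maxgrad 64.5
13 0 half [-26.5] maxgrad -26.5
13 0 half [18.] maxgrad 19.0
17 0.03 half [-73.] maxgrad -72.5
17 -0.03 half [-73.] maxgrad -72.5
17 0.03 half [66.5] maxgrad 66.5
17 -0.03 half [66.5] maxgrad 66.5
17 0 half [-25.5] maxgrad -25.5
17 0 half [20.5] maxgrad 21.0
```

View pics/m17.png

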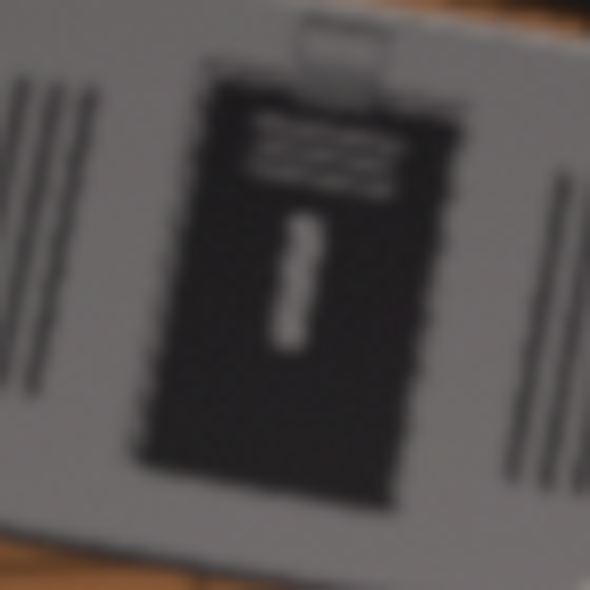

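The cover moved about 2 mm and stayed there. The rib's far edge now gives a centre offset of about −1.2 mm, within the 3 mm allowed. I'll check flatness and the latch with an overlay in the side view.

```bash
python3 - <<'E'
from h import *
out=[]
for n,(r0,r1,c0,c1) in {"side":(180,250,265,355),"top":(165,235,265,335)}.items():
    a=cv2.imread(f"pics/{n}17.png")[r0:r1,c0:c1];s=7.7 if n=="side" else 8
    b=cv2.resize(a,None,fx=s,fy=s,interpolation=2);b=np.clip(b.astype(float)*1.6,0,255).astype(np.uint8)
    c=b.copy()
    for z,col in((.08,(0,0,255)),):
        L=np.array([(x-.0012,y,z) for x,y in((.07,.045),(.07,-.045),(-.07,-.045),(-.07,.045))])
        p=[.5021,.018,-.208] if n=="side" else [.5019,.0204,-.208]
        uv=(proj(n,tf(p,L))-[c0,r0]+.5)*s-.5
        cv2.polylines(c,[uv.astype(int).reshape(-1,1,2)],True,col,1)
    cv2.imwrite(f"pics/ov_{n}.png",c)
    print(n,c.shape)
E
```

```text
side (539, 693, 3)
top (560, 560, 3)
```

View pics/ov_side.png

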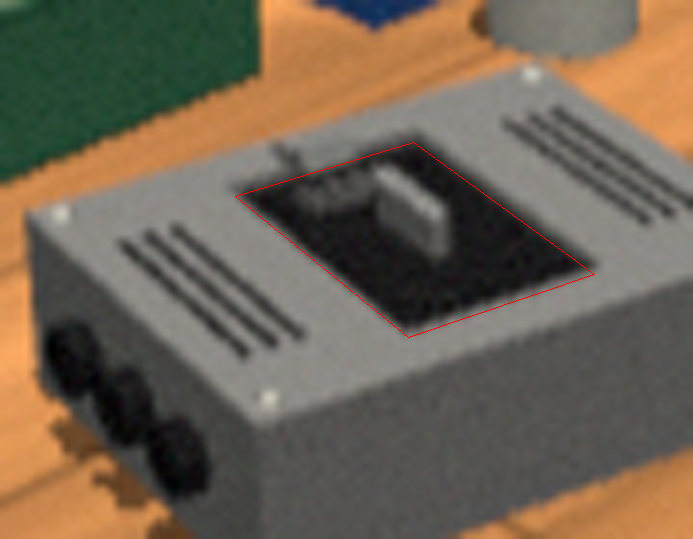

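View pics/ov_top.png

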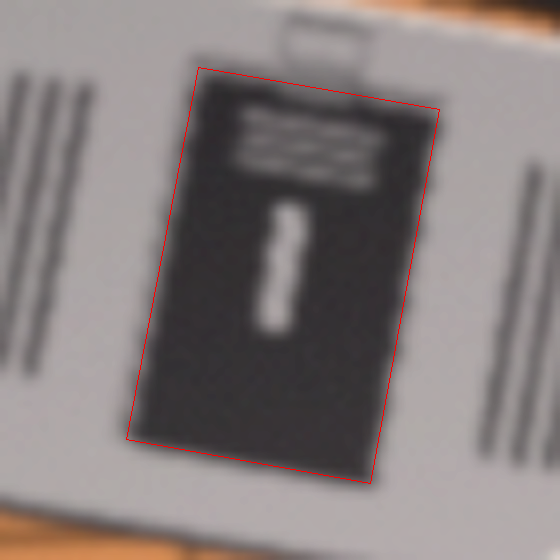

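```bash
python3 - <<'E'
from h import *
def sh(n,P,h,w):
    uv=proj(n,tf([.5019,.02,-.208],[P]))[0];u,v=uv.round().astype(int)
    A=[cv2.imread(f"pics/{n}{t}.png",0).astype(np.float32)[v-h:v+h,u-w:u+w] for t in("13","17")]
    A=[cv2.resize(a,None,fx=4,fy=4,interpolation=cv2.INTER_CUBIC) for a in A]
    T=A[1][16:-16,16:-16]; r=cv2.matchTemplate(A[0],T,cv2.TM_CCOEFF_NORMED);_,m,_,l=cv2.minMaxLoc(r)
    s=-(np.array(l)-16)/4.
    return s,round(m,3)
for nm,P in(("ridges",(.046,0,.08)),("rib",(-.002,0,.095))):
    for n in("top","side"):
        d=lambda dx,dz:(proj(n,tf([.5019,.02,-.208],[(P[0]+dx,P[1],P[2]+dz)]))-proj(n,tf([.5019,.02,-.208],[P])))[0].round(2)
        print(nm,n,sh(n,P,10,11),"pred +2mm x",d(.002,0),"+2mm z",d(0,.002))
E
```

```text
ridges top (array([-1.25, -0.75]), 0.934) pred +2mm x [ 0.12 -0.66] +2mm z [-0.02 -0.13]
ridges side (array([-0.25,  0.  ]), 0.979) pred +2mm x [-0.31 -0.24] +2mm z [-0.02 -0.53]
rib top (array([ 0. , -0.5]), 0.997) pred +2mm x [ 0.13 -0.67] +2mm z [-0.03 -0.11]
rib side (array([-0.25,  0.  ]), 0.986) pred +2mm x [-0.33 -0.25] +2mm z [-0.01 -0.55]
```

The cover moved about 1.7 mm along x and did not rise. Bystanders look unmoved. I'll settle the arm and hand in.

```bash
python3 -m jog '[[[0,0,0],[0,0,0],35],[[0,0,0],[0,0,0],35],[[0,0,0],[0,0,0],35]]'; python3 - <<'E'
from cell import *
import cv2,numpy as np
im=snapshot("top");cv2.imwrite("pics/top18.png",im[:,:,::-1])
a=cv2.imread("pics/top0.png",0).astype(int)
for n,(u,v) in dict(tumbler=(216,135),goblet=(163,162),tankard=(402,128),jar=(440,148)).items():
    print(n,np.abs(a[v-14:v+14,u-14:u+14]-cv2.cvtColor(im,cv2.COLOR_RGB2GRAY).astype(int)[v-14:v+14,u-14:u+14]).mean().round(1))
print(sign_off())
E
```

```text
time_s: 29.8
tcp_pos: [0.4073, -0.2897, 0.2186]
orientation: [-1.157, 1.568, 0.207]
wrist_force: [0.4, 0.4, 0.6]
width: 0.03
tumbler 4.8
goblet 5.3
tankard 4.4
jar 3.3
the job is handed in; nothing more can be done
None
```

The radio is done and handed in at about 30 s. The white pack lies in the bay, and the cover is hooked under the near bar, snapped under the latch and flat.

- **Pack:** I set it on the bay floor under force control, with about 17 N of contact at touchdown. A picture showed it within about 1 mm of the bay centre.
- **Cover:** I slid the lip under the bar with the tail raised 25° and swung it down onto the latch. Then I pressed the ridges with the fingers shut. The force peaked at about 9 N in the readings and dropped as it snapped, and the plate stopped at z = 0.080 m as specified.
- **Correction:** The snap left the plate about 3 mm towards the bar, right at the limit. I gripped the rib and slid the cover about 2 mm back. It met 6–9 N of resistance and did not go the full 3 mm.
- **Last checks:**
  - The rib's far edge puts the plate about 1.2 mm off centre. The raw rib-centre reading was −2.5 mm, but the rib's visible near face biases that one.
  - The side view shows no sign that the plate rose, and the latch overlaps it. I did not press the cover again after sliding it.
  - One image match, on the ridges in the top view, gave an implausible sideways shift, so I disregarded it.
  - The tumbler, goblet, tankard and jar look unmoved. The pepper mill was partly hidden by the arm, so I did not check it.

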